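# Refit the boot dryer's filters, lay the keeper bar and work the reset lever

### The arm

A 6-joint arm with a two-finger parallel gripper is mounted at the origin on the work surface. World frame = base frame: x ahead of the robot, y to its left, z up, the work surface at z = 0. Lengths are in m, angles in rad, forces in N, time in s.
With the tool pointing down it reaches from about 0.4 to 0.825 m from the base axis. Payload 7 kg.
Tool frame: the origin (TCP) lies on the front face of the gripper's body, between the roots of the fingers; the fingertips stand 66 mm ahead of it and the grasp point (between the pads) lies 47 mm ahead of it; z points along the fingers, y is the line along which they close (so a half turn about z gives the same grasp; the last joint's range is limited). The gripper opens to 88 mm and grips with 3 to 60 N. Pads are 19 mm wide; open, the fingers measure 130 mm over their backs; the gripper's body (78 mm by 193 mm) begins 47 mm behind the grasp point.
Start: joints at [1.472, 0.359, 0.012, 0, -1.224, -0.288], TCP at [0.255, 0.625, 0.292] pointing down, gripper open.
Joint ranges: [-3.07, 3.07], [-1.43, 2.12], [-1.02, 1.25], [-3.03, 1.67], [-3.05, -0], [-3.03, 3.03]. Speed limits (rad/s): [2.39, 2.39, 3.01, 3.14, 3.14, 3.14].

### API

Orientations are given as [roll, pitch, yaw] about the fixed x, y, z axes, in that order (R = Rz(yaw) Ry(pitch) Rx(roll)).
In Python, from station import arm gives the robot as it stands. The module is installed in compiled form; this text tells all that it offers.
- The arm moves only by the tool move_arm, never from a script. Its argument "increments" is a list of rows, each an object of numbers: "jaw": the gripper command: -1 is shut, 1 is fully open, values between are in proportion; "dx", "dy", "dz": the shift along the tool's x, y, z in m; "twist": the turn about the tool's z in rad. A call has 1 to 12 rows; each row shifts and turns the commanded pose from where the row before left it, along the tool's axes as they then stand; what a row does not reach is not made up. A row lasts 1/12 s, in which the tool goes at most 41.7 mm and 7.16 degrees, less where a joint would pass 70% of its speed; a pose out of reach is approached as far as the arm can. A call is refused whole if a number of a shift passes 0.0417 or a number of a turn 0.125, either way. A call with a gripper value outside its range is refused whole. The fingers move at their own pace and stop on an object; "force" is the grip in N (left out, the last holds). Time passes only in rows, so rows that do not move let the fingers close. It gives the time, the measured TCP pose, the force, the opening and the grip force at its end, in the units of the state.
- arm.get_state(): the state, without advancing time (a new reading comes with each control period).
- arm.grab_frame(name): name is "scene" or "top"; returns the picture (384x512x3 uint8, blue, green, red); there is no depth.
- arm.camera_info(name): a dict with "K" (3x3 intrinsics, pixels), "extrinsics" (4x4, takes a point from camera to world coordinates). Camera axes: x right, y down, z forward; pixel columns grow to the right and rows downward; lengths in m; the calibration is good to about 2 mm. A picture is of the moment at which its call begins. camera_info takes no time and is no camera call.
- arm.job_done(): hands the job in; it is judged then, once.
Trained networks look in the newest picture that a camera, given by its name, has taken for a name from the list of things; names that differ only in an ending like _2 or _b are one class to them, and where a whole thing is asked for, a point or a joint stands for the part that bears it (a point fixed in the world has none). Each returns a list of dicts, best first, with "score" (0 to 1); they miss things now and then, are a little off and sometimes report something else, mostly with a low value. They report only what shows in the picture. A call takes as long as a camera call. They do not tell look-alikes from the thing itself.
- arm.find_in(camera, name): "position" ([x, y, z] in m, in world coordinates, good to about 4 mm: the middle of the surface that is visible of it).
- arm.silhouettes(camera, name): "pixels" (384x512 bool, what is visible of it).
- arm.pinpoint(camera, name): "position" ([x, y, z] in m, in world coordinates, good to about 4 mm: a listed point, or the origin of a listed thing).
The state is a dict: "t": time; "q": joint angles; "qd": joint speeds; "joint_efforts": joint torques, N m; "eef_pos": TCP position; "ee_rot": TCP orientation; "force": force on the tool from outside, world axes, zero at the start; "moment": the same for the moment, N m; "width": finger opening in m; "gripper_force": force on a finger pad.
Only numpy, scipy, OpenCV 4.12 (cv2) and the standard library are available. Lean on these libraries where they do the work, as an engineer would, in place of code of your own. Each camera call takes 0.05 s, during which the arm holds its last target. There are 200 camera calls.

### The job

Refit every filter cartridge lying on the ledge into the boot dryer's bay of its own colour: tuck its white-striped edge under the steel lip, then swing the other end down until the cartridge lies flat on the bay floor. When all are in, lay the keeper bar, tab up and centred, across their far ends with its long side flush against the fence; last, swing the black-knobbed reset lever right over to its stop and let it spring back. Leave everything else on the ledge where it is.

Things in the scene. Friction and masses are not known exactly. Their poses are not given: they have to be found in the camera images.
- dryer: Boot dryer fixed to the ledge: grey block 152 x 348 x 50 mm high with four open filter bays side by side along its y. Origin: centre of its underside; z up, x away from the robot (yaw within 0.2 rad). A steel lip along its near (-x) side overhangs the bays; a steel fence runs along the far side. The dark box on its +y end (90 x 90, 56 mm high) carries the reset lever.
- bay_blue (a point): Middle of the floor of the blue bay (dryer x 0, y 123, z 50 mm; dryer's axes), marked by a blue patch on the lip and far face. Bay: near wall at x -65, far fence's face at +65 mm, 74 mm wide in y. The lip covers x -65 to -45 mm; underside 20 mm above the floor, top 26. Dividers 10 mm, fence 22 mm above the floor. The 110 mm mouth is shorter than a cartridge.
- bay_green (a point): Middle of the floor of the green bay (dryer x 0, y 41, z 50 mm; dryer's axes), marked by a green patch on the lip and far face. Bay: near wall at x -65, far fence's face at +65 mm, 74 mm wide in y. The lip covers x -65 to -45 mm; underside 20 mm above the floor, top 26. Dividers 10 mm, fence 22 mm above the floor. The 110 mm mouth is shorter than a cartridge.
- bay_yellow (a point): Middle of the floor of the yellow bay (dryer x 0, y -41, z 50 mm; dryer's axes), marked by a yellow patch on the lip and far face. Bay: near wall at x -65, far fence's face at +65 mm, 74 mm wide in y. The lip covers x -65 to -45 mm; underside 20 mm above the floor, top 26. Dividers 10 mm, fence 22 mm above the floor. The 110 mm mouth is shorter than a cartridge.
- bay_red (a point): Middle of the floor of the red bay (dryer x 0, y -123, z 50 mm; dryer's axes), marked by a red patch on the lip and far face. Bay: near wall at x -65, far fence's face at +65 mm, 74 mm wide in y. The lip covers x -65 to -45 mm; underside 20 mm above the floor, top 26. Dividers 10 mm, fence 22 mm above the floor. The 110 mm mouth is shorter than a cartridge.
- filter_blue: Loose blue filter cartridge, 150 g: plate 120 (x) x 66 (y) x 8 mm; grip rib on top 12 mm thick (x), 44 long (y), 32 high above the plate, centred at x +12 mm. The white-striped -x edge goes under the lip. Origin: centre of the underside; z up, rib side. Starts flat on the ledge, rib up, yaw within 0.4 rad. May be absent (None throughout).
- tongue_blue (a point): Middle of the -x (white-striped) edge of the blue cartridge, at half its thickness: 60 mm to -x of its origin, 4 mm up.
- filter_green: Loose green filter cartridge, 150 g: plate 120 (x) x 66 (y) x 8 mm; grip rib on top 12 mm thick (x), 44 long (y), 32 high above the plate, centred at x +12 mm. The white-striped -x edge goes under the lip. Origin: centre of the underside; z up, rib side. Starts flat on the ledge, rib up, yaw within 0.4 rad. May be absent (None throughout).
- tongue_green (a point): Middle of the -x (white-striped) edge of the green cartridge, at half its thickness: 60 mm to -x of its origin, 4 mm up.
- filter_yellow: Loose yellow filter cartridge, 150 g: plate 120 (x) x 66 (y) x 8 mm; grip rib on top 12 mm thick (x), 44 long (y), 32 high above the plate, centred at x +12 mm. The white-striped -x edge goes under the lip. Origin: centre of the underside; z up, rib side. Starts flat on the ledge, rib up, yaw within 0.4 rad. May be absent (None throughout).
- tongue_yellow (a point): Middle of the -x (white-striped) edge of the yellow cartridge, at half its thickness: 60 mm to -x of its origin, 4 mm up.
- filter_red: Loose red filter cartridge, 150 g: plate 120 (x) x 66 (y) x 8 mm; grip rib on top 12 mm thick (x), 44 long (y), 32 high above the plate, centred at x +12 mm. The white-striped -x edge goes under the lip. Origin: centre of the underside; z up, rib side. Starts flat on the ledge, rib up, yaw within 0.4 rad. May be absent (None throughout).
- tongue_red (a point): Middle of the -x (white-striped) edge of the red cartridge, at half its thickness: 60 mm to -x of its origin, 4 mm up.
- reset_lever (a joint): Angle of the sprung reset lever (rad): 0 at rest, leaning 0.5 rad towards the robot (dryer -x); 1.0 at its stop, leaning 0.5 rad away (+x). A spring (0.16 N m at rest to 0.56 N m at the stop, about 5 N at the knob) brings it back when let go.
- lever_knob (a point): Centre of the lever's black ball knob (30 mm diameter), at the end of a 12 mm round arm, 115 mm from the pivot. The pivot lies in the dryer's frame at x 0, y 222, z 66 mm and turns about the dryer's y.
- keeper: Loose aluminium keeper bar, 220 g: 24 (x) x 300 (y) x 12 mm, with a black grip tab on top at its middle, 12 mm thick (x), 44 long (y), 28 high above the bar. Origin: centre of the underside; z up. Starts flat on the ledge beyond the dryer. It belongs on the dividers (their tops 60 mm above the ledge), over the far ends of the cartridges, long side against the fence, centred on the dryer.
- keeper_left (a point): Middle of the left end of the keeper bar, on its underside, y +150 mm from its origin.
- keeper_right (a point): Middle of the right end of the keeper bar, on its underside, y -150 mm from its origin.
- cookie_jar: Closed white ceramic cookie jar, 160 mm across, 203 mm high, standing; origin under its centre. Leave alone.
- bowl: Blue silicone bowl, 124 mm across, 42 mm high. Leave alone.
- clipper: White plastic nail clipper, about 110 mm long, 16 mm high, lying along its x. Leave alone.
- whistle: Chrome whistle, about 50 mm long, 24 mm high. Leave alone.
- boot_brush: Boot brush lying along its x. Leave alone.
- polish_tin: Dark polish tin, 74 mm across, 26 mm high. Leave alone.
There are look-alikes about, which are no part of the job. Of the things that look like the filter_yellow, the smaller one is meant. Several things look just like the filter_red: the one meant starts farthest from the robot's base.

How it is judged:
On the way, in this order (a step that is already met when the one before it is completed fails the run):
1. every cartridge present lies flat in the bay of its colour, striped edge under the lip (x of filter_blue in the frame of bay_blue between -0.008 and 0.008 m and y of filter_blue in the frame of bay_blue between -0.009 and 0.009 m and z of filter_blue in the frame of bay_blue below 0.004 m and x of tongue_blue in the frame of bay_blue below -0.05 m and angle between each of filter_blue, filter_green, filter_yellow, filter_red's own z axis and vertical below 0.05 rad and x of filter_green in the frame of bay_green between -0.008 and 0.008 m and y of filter_green in the frame of bay_green between -0.009 and 0.009 m and z of filter_green in the frame of bay_green below 0.004 m and x of tongue_green in the frame of bay_green below -0.05 m and x of filter_yellow in the frame of bay_yellow between -0.008 and 0.008 m and y of filter_yellow in the frame of bay_yellow between -0.009 and 0.009 m and z of filter_yellow in the frame of bay_yellow below 0.004 m and x of tongue_yellow in the frame of bay_yellow below -0.05 m and x of filter_red in the frame of bay_red between -0.008 and 0.008 m and y of filter_red in the frame of bay_red between -0.009 and 0.009 m and z of filter_red in the frame of bay_red below 0.004 m and x of tongue_red in the frame of bay_red below -0.05 m), for 0.2 s.
2. the keeper bar lies on the dividers, flush against the fence (x of each of keeper_left, keeper_right in the frame of dryer above 0.0495 m and z of keeper_left in the frame of dryer between 0.057 and 0.064 m and z of keeper_right in the frame of dryer between 0.057 and 0.064 m and x of keeper in the frame of dryer below 0.056 m and y of keeper in the frame of dryer between -0.02 and 0.02 m and linear speed of keeper below 0.02 m/s), for 0.2 s.
3. the reset lever is swung to its stop (value of joint reset_lever above 0.92 rad).
At the end, for the whole second after the job is handed in: Each cartridge present lies still and flat on the floor of its bay (4 mm, 0.05 rad), within 8 mm (x) and 9 mm (y) of the middle, stripe under the lip; the keeper lies on the dividers (4 mm), both ends within 3.5 mm of the fence, centred to 20 mm; the lever is within 0.08 rad of rest (all of step 1 and all of step 2 and value of joint reset_lever below 0.08 rad and linear speed of each of filter_blue, filter_green, filter_yellow, filter_red below 0.02 m/s); the robot touches nothing.
It fails at once if the jar, bowl, clipper, whistle, brush or tin is moved by more than 5 cm (distance of any of cookie_jar, bowl, clipper, whistle, boot_brush, polish_tin from where it was at the start of the episode above 0.05 m).
Of filter_blue, filter_green, filter_yellow, filter_red only 3 to 4 are there at a start; the rules pass over those that are not, and their reading is None.
At some moment in a run one of filter_blue, filter_green, filter_yellow, filter_red may be knocked a few centimetres aside while the robot is not near it.
Once in a run the grip may slacken for a moment while it holds something.
It also fails if it takes over 210 s, if anything falls off the work surface, if the arm or the gripper's body presses on something with over 40 N, if the wrist force passes 120 N, or if a joint passes its speed limit or range.

## Working session

There is one attempt and no reset: what is moved stays moved. The work goes in short steps, Python scripts to look and compute and a tool call to move; the robot and the scene stay as the last step left them, time stands still between calls to the robot, and variables do not carry over. Pictures are saved under pics/ and viewed, at most 14 in all, crops included, and the job is handed in when it is done.

Besides the shell and the picture viewer there is one more tool, called after "Emit:" as a command line: name --argument value ..., lists and objects as JSON in quotes. move_arm: Moves the arm, as the interface text tells. Its arguments: {"type":"object","properties":{"increments":{"type":"array"},"force":{"type":"number"}},"required":["increments"]}

```bash
mkdir -p pics; ls; cat > h.py <<'E'
import numpy as np, cv2
from station import arm
def snap(cam,name):
    im=np.ascontiguousarray(arm.grab_frame(cam)); cv2.imwrite('pics/'+name+'.png',im); return im
def proj(cam,P):
    i=arm.camera_info(cam); K=np.array(i['K']); T=np.linalg.inv(np.array(i['extrinsics']))
    p=K@(T[:3,:3]@np.array(P,float)+T[:3,3]); return p[:2]/p[2]
def ray(cam,u,v,z):
    i=arm.camera_info(cam); K=np.array(i['K']); T=np.array(i['extrinsics'])
    d=T[:3,:3]@np.linalg.solve(K,[u,v,1.]); o=T[:3,3]; return o+d*(z-o[2])/d[2]
E
python3 - <<'E'
from h import *
for c in('scene','top'):
    im=snap(c,c+'0'); i=arm.camera_info(c); print(c,np.round(i['K'],1).tolist(),np.round(i['extrinsics'],3).tolist())
a=cv2.imread('pics/scene0.png');b=cv2.imread('pics/top0.png')
cv2.imwrite('pics/both0.png',np.hstack([a,b])[:, :])
s=arm.get_state();print(s)
E
```

```text
pics
scene [[363.9, 0.0, 256.1], [0.0, 363.9, 191.5], [0.0, 0.0, 1.0]] [[0.828, 0.433, -0.356, 1.066], [0.561, -0.659, 0.502, -0.788], [-0.018, -0.615, -0.788, 1.338], [0.0, 0.0, 0.0, 1.0]]
top [[395.1, 0.0, 252.0], [0.0, 395.1, 189.8], [0.0, 0.0, 1.0]] [[-0.028, -0.99, 0.136, 0.297], [-1.0, 0.03, 0.007, -0.025], [-0.011, -0.136, -0.991, 1.746], [0.0, 0.0, 0.0, 1.0]]
{'t': 0.1, 'q': array([ 1.47206253e+00,  3.59281590e-01,  1.11848597e-02, -3.18087483e-04,
       -1.22410514e+00, -2.88120965e-01]), 'qd': array([-0.00040231, -0.00079082,  0.0025174 ,  0.00163317, -0.0011618 ,
        0.00066815]), 'joint_efforts': array([-1.06831318e-03, -5.84161735e+01,  2.93746895e+01,  7.01548845e+00,
        1.00863082e-02, -6.04254046e-05]), 'eef_pos': array([0.25453596, 0.62481112, 0.29135133]), 'ee_rot': array([ 3.14016007e+00, -1.12705998e-04, -3.86962979e-01]), 'force': array([-0.89994246,  0.18868576, -0.34940377]), 'moment': array([-0.01563842,  0.02198636,  0.00783594]), 'gripper_force': 0.0, 'width': 0.08718705570663614}
```

```bash
python3 - <<'E'
import cv2
for c in('scene','top'):
    cv2.imwrite(f'pics/{c}0b.png',cv2.resize(cv2.imread(f'pics/{c}0.png'),(800,600),interpolation=cv2.INTER_CUBIC))
E
```

```text
(no output)
```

View pics/scene0b.png

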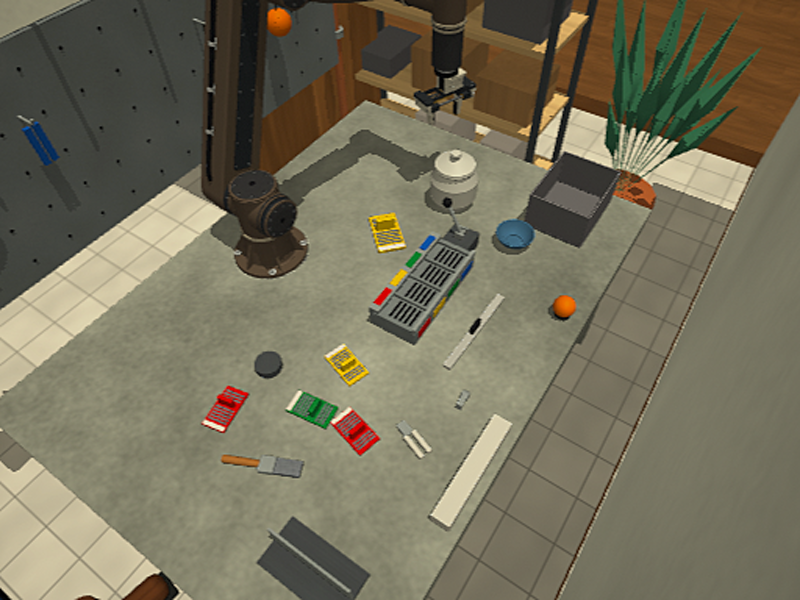

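View pics/top0b.png

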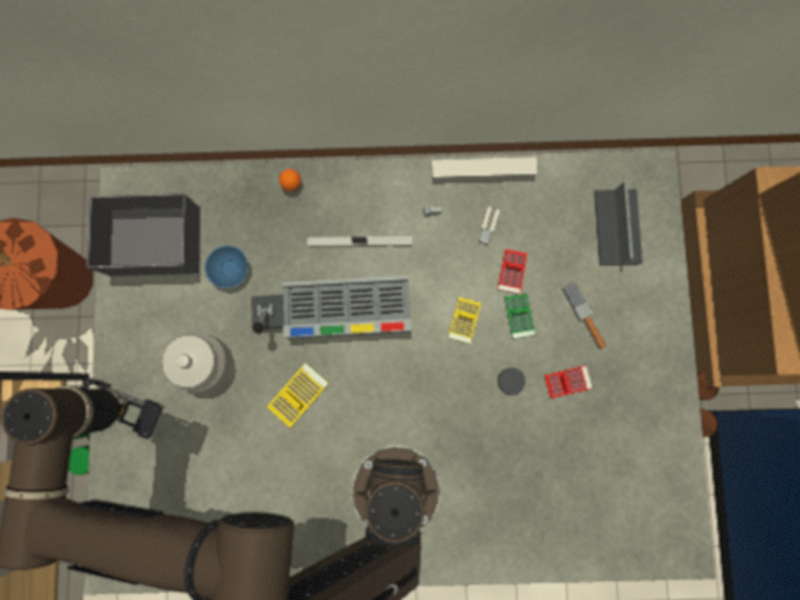

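The pictures show the dryer at scene (425,285) and top (348,308). The keeper is at top (360,240) and the lever knob at top (258,327). There's no blue cartridge.

Candidates (800x600 top picture):
- **Yellow:** (465,320) and (297,395). The smaller one, at (465,320), is meant.
- **Red:** (512,270) and (568,382). The base is at about (395,490), so (512,270) is farther and is the one meant.
- **Green:** only one, at (519,313).

I'll confirm these in a crop while measuring.

```bash
python3 - <<'E'
from h import *
im=cv2.imread('pics/top0.png'); cv2.imwrite('pics/crop1.png',cv2.resize(im[140:290,150:400],(800,480),interpolation=cv2.INTER_CUBIC))
names=['dryer','filter_blue','filter_green','tongue_green','filter_yellow','tongue_yellow','filter_red','tongue_red','keeper','keeper_left','keeper_right','lever_knob','bay_red','bay_green','bay_yellow']
for n in names:
    for c in('scene','top'):
        print(n,c,[(np.round(d['position'],3).tolist(),round(d['score'],2)) for d in arm.pinpoint(c,n)[:3]])
for n in ('filter_green','filter_yellow','filter_red','keeper'):
    for d in arm.silhouettes('top',n)[:3]:
        m=d['pixels'].astype(np.uint8); cs=cv2.findContours(m,0,1)[0]; r=cv2.minAreaRect(max(cs,key=cv2.contourArea))
        P=np.array([ray('top',*p,.008)[:2] for p in cv2.boxPoints(r)]); e=P-np.roll(P,1,0); 
        k=np.argmax(np.linalg.norm(e,axis=1)); print(n,P.mean(0).round(3),np.linalg.norm(e,axis=1)[:2].round(3),'yaw long',np.arctan2(e[k,1],e[k,0]).round(3))
for n in ('cookie_jar','polish_tin','clipper','whistle','bowl'): print(n,[np.round(d['position'],3).tolist() for d in arm.pinpoint('top',n)[:1]])
E
```

```text
dryer scene [([0.507, 0.118, -0.001], 0.93), ([0.447, 0.339, 0.167], 0.68), ([0.542, -0.337, 0.001], 0.19)]
dryer top [([0.505, 0.121, 0.0], 0.77)]
filter_blue scene [([0.462, -0.21, 0.001], 0.47), ([0.506, -0.003, 0.047], 0.19)]
filter_blue top []
filter_green scene [([0.474, -0.362, 0.001], 0.77), ([0.701, 0.083, 0.001], 0.6), ([0.448, 0.34, 0.166], 0.55)]
filter_green top [([0.471, -0.364, -0.002], 0.65)]
tongue_green scene [([0.414, -0.377, 0.001], 0.84), ([0.449, 0.339, 0.166], 0.66)]
tongue_green top [([0.413, -0.374, 0.001], 0.76), ([0.469, -0.547, 0.0], 0.5), ([0.461, -0.206, 0.0], 0.22)]
filter_yellow scene [([0.463, -0.212, 0.001], 0.74), ([0.263, 0.267, 0.004], 0.7), ([0.508, 0.002, 0.05], 0.42)]
filter_yellow top [([0.464, -0.208, -0.0], 0.72), ([0.266, 0.266, 0.001], 0.64), ([0.469, -0.548, 0.001], 0.51)]
tongue_yellow scene [([0.406, -0.19, 0.003], 0.8), ([0.326, 0.211, 0.005], 0.78), ([0.544, -0.34, -0.001], 0.58)]
tongue_yellow top [([0.328, 0.213, 0.006], 0.97)]
filter_red scene [([0.599, -0.349, 0.001], 0.9), ([0.285, -0.489, -0.002], 0.73)]
filter_red top [([0.603,
[... 917 characters left out ...]
64, 0.047], 0.94), ([0.701, 0.237, 0.001], 0.19)]
bay_yellow scene [([0.51, 0.086, 0.051], 0.9)]
bay_yellow top [([0.509, 0.081, 0.052], 0.85)]
filter_green [ 0.474 -0.366] [0.12  0.067] yaw long -3.003
filter_yellow [0.27  0.262] [0.094 0.164] yaw long -0.763
filter_yellow [ 0.466 -0.21 ] [0.065 0.12 ] yaw long -0.31
filter_red [ 0.603 -0.352] [0.069 0.129] yaw long -0.255
filter_red [ 0.285 -0.491] [0.065 0.121] yaw long -1.357
keeper [0.511 0.169] [0.165 0.456] yaw long -1.542
keeper [ 0.473 -0.368] [0.122 0.065] yaw long -3.052
cookie_jar [[0.363, 0.52, 0.0]]
polish_tin [[0.292, -0.325, -0.005]]
clipper [[0.72, -0.285, -0.0]]
whistle [[0.361, 0.521, -0.001]]
bowl [[0.636, 0.462, -0.009]]
```

View pics/crop1.png

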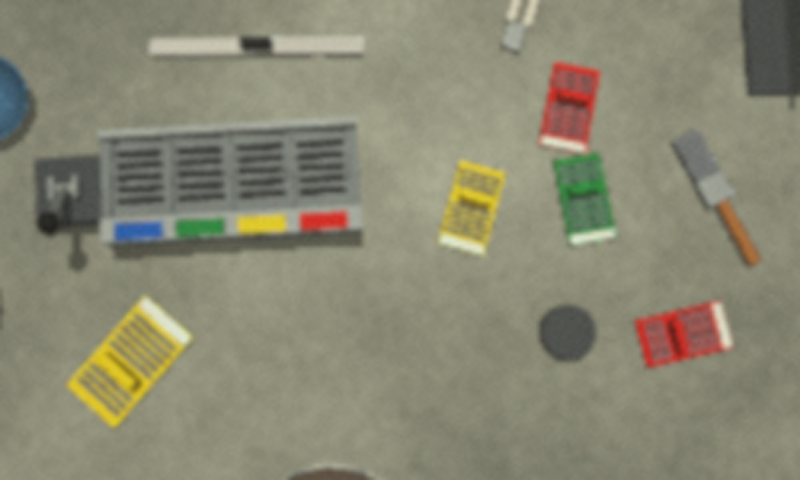

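Crop confirms the targets: small yellow at crop (470,205), far red at (570,105), and the only green at (585,195). Next I'll refine the dryer pose from its lip patches and plan the first move.

```bash
cat >> h.py <<'E'
def plan(x,y,z,yaw,step=0.036):
    s=arm.get_state(); p=s['eef_pos']; w=s['ee_rot'][2]; dw=(yaw-w+np.pi)%(2*np.pi)-np.pi
    D=np.array([x,y,z])-p; c,si=np.cos(yaw),np.sin(yaw)
    print('at',p.round(4),'yaw',round(w,3),'twist total',round(-dw,3),'tool shift after twist',np.round([c*D[0]+si*D[1],si*D[0]-c*D[1],-D[2]],4))
def filt(n,near):
    o=[];t=[]
    for c in('scene','top'):
        for l,m,q in((o,'filter_'+n,0),(t,'tongue_'+n,.06)):
            l+= [d['position'] for d in arm.pinpoint(c,m) if np.hypot(*(np.array(d['position'])[:2]-near))<.05+q][:1]
    O=np.mean(o,0);print(n,'origin',np.round(o,3).tolist(),'tongue',np.round(t,3).tolist())
    for d in arm.silhouettes('top','filter_'+n):
        m=d['pixels'].astype(np.uint8); r=cv2.minAreaRect(max(cv2.findContours(m,0,1)[0],key=cv2.contourArea))
        P=np.array([ray('top',*p,.008)[:2] for p in cv2.boxPoints(r)]); e=P-np.roll(P,1,0); L=np.linalg.norm(e,axis=1); k=np.argmax(L)
        if np.hypot(*(P.mean(0)-near))<.05: print(' rect',P.mean(0).round(4),L[:2].round(3),'yaw',(np.arctan2(e[k,1],e[k,0])+1.57)%3.1416-1.57)
    if t: d=O-np.mean(t,0); print(' mean',O.round(4),'yaw',np.arctan2(d[1],d[0]).round(3),'rib',(O+.012*d/np.linalg.norm(d)).round(4))
E
python3 - <<'E'
from h import *
R=[(100,150,90,130),(45,75,90,130),(20,32,120,255),(0,8,140,255)]
cols={'blue':(105,125),'green':(45,80),'yellow':(22,32),'red':(0,6)}
yy={'blue':.123,'green':.041,'yellow':-.041,'red':-.123}
for c in('top','scene'):
    hsv=cv2.cvtColor(arm.grab_frame(c),cv2.COLOR_BGR2HSV); pts={}
    for k,(a,b) in cols.items():
        m=((hsv[...,0]>=a)&(hsv[...,0]<=b)&(hsv[...,1]>120)&(hsv[...,2]>60)).astype(np.uint8)
        n,l,st,ce=cv2.connectedComponentsWithStats(m)
        exp=proj(c,[.506-.055-.043*yy[k],.12+yy[k],.076])
        j=1+np.argmin(np.linalg.norm(ce[1:]-exp,axis=1)-np.minimum(st[1:,4],10)*1.0)
        P=ray(c,*ce[j],.076); pts[k]=P; print(c,k,st[j,4],np.round(ce[j],1),np.round(exp,1),P.round(4))
    d=pts['blue']-pts['red']; yaw=np.arctan2(-d[0],d[1]); m=np.mean(list(pts.values()),0)
    print(c,'len',np.linalg.norm(d).round(4),'yaw',yaw.round(4),'dryer',(m[:2]+.055*np.array([np.cos(yaw),np.sin(yaw)])).round(4))
plan(.476,-.214,.3,-.33)
E
```

```text
top blue 60 [192.3 211.7] [192.3 210.5] [0.4406 0.2432 0.076 ]
top green 47 [212.2 210.6] [211.6 209.1] [0.4429 0.1585 0.076 ]
top yellow 72 [231.3 209.6] [230.9 207.7] [0.4446 0.0776 0.076 ]
top red 68 [250.5 208.6] [250.2 206.3] [ 0.4468 -0.0039  0.076 ]
top len 0.2471 yaw 0.0251 dryer [0.4987 0.1202]
scene blue 43 [273.2 154.8] [274.3 155.4] [0.4395 0.2434 0.076 ]
scene green 43 [264.1 165.7] [265.5 166.5] [0.4413 0.1617 0.076 ]
scene yellow 56 [254.5 177.2] [256.2 178.1] [0.4434 0.0792 0.076 ]
scene red 60 [244.6 189.1] [246.4 190.3] [ 0.4456 -0.0017  0.076 ]
scene len 0.2452 yaw 0.0249 dryer [0.4974 0.122 ]
at [0.2546 0.6251 0.2922] yaw -0.387 twist total -0.057 tool shift after twist [ 0.4813  0.7221 -0.0078]
```

```bash
python3 - <<'E'
from h import *
c='top'
yaw=.025; ex=np.array([np.cos(yaw),np.sin(yaw)]); ey=np.array([-ex[1],ex[0]])
for c in('top','scene'):
  g=cv2.cvtColor(cv2.imread(f'pics/{c}0.png'),cv2.COLOR_BGR2GRAY).astype(np.float32)
  for z in(.076,.072,.05):
    xs=np.arange(-.1,.105,.005); out=[]
    for x in xs:
        v=[]
        for yd in np.r_[np.arange(-.155,-.09,.004),np.arange(-.07,-.012,.004),np.arange(.012,.07,.004)]:
            P=np.array([.504,.1205])+x*ex+yd*ey; u=proj(c,[*P,z]).astype(np.float32)
            v.append(cv2.remap(g,u[:1].reshape(1,1),u[1:].reshape(1,1),1)[0,0])
        out.append(int(np.mean(v)))
    print(c,z,list(zip((xs*1000).round().astype(int).tolist(),out)))
E
```

```text
top 0.076 [(-100, 141), (-95, 119), (-90, 95), (-85, 88), (-80, 83), (-75, 99), (-70, 126), (-65, 132), (-60, 130), (-55, 133), (-50, 147), (-45, 155), (-40, 142), (-35, 130), (-30, 124), (-25, 104), (-20, 80), (-15, 98), (-10, 103), (-5, 81), (0, 95), (5, 107), (10, 84), (15, 91), (20, 108), (25, 88), (30, 88), (35, 106), (40, 89), (45, 84), (50, 114), (55, 123), (60, 105), (65, 108), (70, 147), (75, 162), (80, 153), (85, 147), (90, 146), (95, 146), (100, 147)]Traceback (most recent call last):
  File "<stdin>", line 11, in <module>
  File "h.py", line 6, in proj
    i=arm.camera_info(cam); K=np.array(i['K']); T=np.linalg.inv(np.array(i['extrinsics']))
ValueError: time passes only in moves, steps and waits
```

Emit:
move_arm --increments '[{"dx":0,"dy":0,"dz":-0.03,"twist":-0.057,"jaw":1},{"dx":0.04,"dy":0.0},{"dx":0.04,"dy":0.01},{"dx":0.04,"dy":0.02},{"dx":0.04,"dy":0.03},{"dx":0.035,"dy":0.035},{"dx":0.035,"dy":0.035},{"dx":0.035,"dy":0.035},{"dx":0.03,"dy":0.04},{"dx":0.03,"dy":0.04},{"dx":0.03,"dy":0.04},{"dx":0.03,"dy":0.04}]'

```text
$.increments[1]: bad value
```

Emit:
move_arm --increments '[{"dx":0,"dy":0,"dz":-0.03,"twist":-0.057,"jaw":1},{"dx":0.04,"dy":0,"dz":0,"twist":0,"jaw":1},{"dx":0.04,"dy":0.01,"dz":0,"twist":0,"jaw":1},{"dx":0.04,"dy":0.02,"dz":0,"twist":0,"jaw":1},{"dx":0.04,"dy":0.03,"dz":0,"twist":0,"jaw":1},{"dx":0.035,"dy":0.035,"dz":0,"twist":0,"jaw":1},{"dx":0.035,"dy":0.035,"dz":0,"twist":0,"jaw":1},{"dx":0.035,"dy":0.035,"dz":0,"twist":0,"jaw":1},{"dx":0.03,"dy":0.04,"dz":0,"twist":0,"jaw":1},{"dx":0.03,"dy":0.04,"dz":0,"twist":0,"jaw":1},{"dx":0.03,"dy":0.04,"dz":0,"twist":0,"jaw":1},{"dx":0.03,"dy":0.04,"dz":0,"twist":0,"jaw":1}]'

```text
t: 3.15
eef_pos: [0.4864, 0.2528, 0.3225]
ee_rot: [-3.141, -0.0, -0.33]
force: [-0.1, 0.1, 0.2]
width: 0.0873
gripper_force: 0.0
```

Emit:
move_arm --increments '[{"dx":0.02,"dy":0.04,"jaw":1},{"dx":0.02,"dy":0.04,"jaw":1},{"dx":0.02,"dy":0.04,"jaw":1},{"dx":0.016,"dy":0.04,"jaw":1},{"dx":0,"dy":0.04,"jaw":1},{"dx":0,"dy":0.04,"jaw":1},{"dx":0,"dy":0.04,"jaw":1},{"dx":0,"dy":0.04,"jaw":1},{"dx":0,"dy":0.04,"jaw":1},{"dz":0.03,"jaw":1},{"dz":0.04,"jaw":1},{"dz":0.04,"jaw":1}]'

```text
$.increments[0]: bad value
```

Emit:
move_arm --increments '[{"dx":0.0118,"dy":0.037,"dz":0,"twist":0,"jaw":1},{"dx":0.0118,"dy":0.037,"dz":0,"twist":0,"jaw":1},{"dx":0.0118,"dy":0.037,"dz":0,"twist":0,"jaw":1},{"dx":0.0118,"dy":0.037,"dz":0,"twist":0,"jaw":1},{"dx":0.0118,"dy":0.037,"dz":0,"twist":0,"jaw":1},{"dx":0.0118,"dy":0.037,"dz":0,"twist":0,"jaw":1},{"dx":0.0118,"dy":0.037,"dz":0,"twist":0,"jaw":1},{"dx":0.0118,"dy":0.037,"dz":0,"twist":0,"jaw":1},{"dx":0.0118,"dy":0.037,"dz":0,"twist":0,"jaw":1},{"dx":0.0118,"dy":0.037,"dz":0,"twist":0,"jaw":1},{"dx":0.0118,"dy":0.037,"dz":0.02,"twist":0,"jaw":1},{"dx":0.0118,"dy":0.037,"dz":0.03,"twist":0,"jaw":1}]'

```text
t: 4.15
eef_pos: [0.4773, -0.2059, 0.2796]
ee_rot: [-3.141, -0.006, -0.33]
force: [0.9, 1.0, -0.6]
width: 0.0873
gripper_force: 0.0
```

```bash
python3 - <<'E'
from h import *
snap('scene','s1'); snap('top','t1')
filt('yellow',(.464,-.21)); plan(.476,-.214,.08,-.33)
E
```

```text
yellow origin [[0.463, -0.211, 0.001], [0.462, -0.208, -0.001]] tongue [[0.408, -0.188, 0.007], [0.404, -0.189, 0.003]]
 rect [ 0.4459 -0.2032] [0.061 0.074] yaw -0.2843822478753413
 mean [ 4.624e-01 -2.097e-01  1.000e-04] yaw -0.359 rib [ 0.4736 -0.2139 -0.0009]
at [ 0.4771 -0.2028  0.2786] yaw -0.329 twist total 0.001 tool shift after twist [0.0026 0.011  0.1986]
```

Emit:
move_arm --increments '[{"dx":0.0016,"dy":0.011,"dz":0.02,"twist":0,"jaw":1},{"dx":0,"dy":0,"dz":0.04,"twist":0,"jaw":1},{"dx":0,"dy":0,"dz":0.04,"twist":0,"jaw":1},{"dx":0,"dy":0,"dz":0.04,"twist":0,"jaw":1},{"dx":0,"dy":0,"dz":0.03,"twist":0,"jaw":1},{"dx":0,"dy":0,"dz":0.02,"twist":0,"jaw":1},{"dx":0,"dy":0,"dz":0.008,"twist":0,"jaw":1},{"dx":0,"dy":0,"dz":0,"twist":0,"jaw":1}]' --force 10

```text
t: 5.17
eef_pos: [0.4744, -0.2134, 0.0786]
ee_rot: [3.141, 0.002, -0.328]
force: [-0.6, 0.2, -0.3]
width: 0.0875
gripper_force: 0.0
```

Emit:
move_arm --increments '[{"dx":0,"dy":0,"dz":0,"twist":0,"jaw":-0.2},{"dx":0,"dy":0,"dz":0,"twist":0,"jaw":-0.2},{"dx":0,"dy":0,"dz":0,"twist":0,"jaw":-0.5},{"dx":0,"dy":0,"dz":0,"twist":0,"jaw":-0.5},{"dx":0,"dy":0,"dz":0,"twist":0,"jaw":-0.5},{"dx":0,"dy":0,"dz":0,"twist":0,"jaw":-0.5}]'

```text
t: 5.67
eef_pos: [0.4747, -0.2145, 0.0803]
ee_rot: [-3.141, -0.001, -0.33]
force: [0.1, -0.4, 0.1]
width: 0.0534
gripper_force: 0.0
```

Emit:
move_arm --increments '[{"dx":0,"dy":0,"dz":0,"twist":0,"jaw":-0.5},{"dx":0,"dy":0,"dz":0,"twist":0,"jaw":-0.5},{"dx":0,"dy":0,"dz":0,"twist":0,"jaw":-0.5},{"dx":0,"dy":0,"dz":0,"twist":0,"jaw":-0.5},{"dx":0,"dy":0,"dz":-0.005,"twist":0,"jaw":-0.5},{"dx":0,"dy":0,"dz":-0.015,"twist":0,"jaw":-0.5},{"dx":0,"dy":0,"dz":-0.03,"twist":0,"jaw":-0.5},{"dx":0,"dy":0,"dz":-0.03,"twist":0,"jaw":-0.5},{"dx":0,"dy":0,"dz":-0.03,"twist":0,"jaw":-0.5},{"dx":0,"dy":0,"dz":-0.02,"twist":0,"jaw":-0.5},{"dx":0,"dy":0,"dz":0,"twist":0,"jaw":-0.5},{"dx":0,"dy":0,"dz":0,"twist":0,"jaw":-0.5}]'

```text
t: 6.67
eef_pos: [0.4746, -0.2144, 0.2106]
ee_rot: [-3.141, -0.002, -0.33]
force: [0.2, 0.3, -2.1]
width: 0.0439
gripper_force: 10.0
```

```bash
python3 - <<'E'
from h import *
s=snap('scene','s2'); t=snap('top','t2')
P=[.475,-.21,.15]; a=proj('scene',P).astype(int); b=proj('top',P).astype(int)
print(a,b)
def cr(im,p): x=np.clip(p[0]-50,0,412);y=np.clip(p[1]-60,0,264);return cv2.resize(im[y:y+120,x:x+100],(400,480),interpolation=cv2.INTER_CUBIC)
cv2.imwrite('pics/v2.png',np.hstack([cr(s,a),cr(t,b)]))
for n in('filter_yellow','tongue_yellow'):
    for c in('scene','top'): print(n,c,[(np.round(d['position'],3).tolist(),round(d['score'],2)) for d in arm.pinpoint(c,n)[:3]])
print(arm.get_state()['width'],arm.get_state()['gripper_force'])
R=.506,.1205,.025
plan(.506+.012-.0+.041*.025,.1205-.041,.3,.025)
E
```

```text
[219 215] [300 198]
filter_yellow scene [([0.262, 0.266, 0.001], 0.77), ([0.459, -0.213, 0.131], 0.55)]
filter_yellow top [([0.264, 0.265, -0.002], 0.73), ([0.463, -0.209, 0.129], 0.47), ([0.47, -0.55, 0.002], 0.18)]
tongue_yellow scene [([0.328, 0.21, 0.005], 0.93), ([0.407, -0.192, 0.133], 0.76)]
tongue_yellow top [([0.328, 0.214, 0.007], 0.58), ([0.403, -0.191, 0.137], 0.48)]
0.04335736894342035 9.999758005142212
at [ 0.4739 -0.2143  0.2085] yaw -0.33 twist total -0.355 tool shift after twist [ 0.0524 -0.2926 -0.0915]
```

View pics/v2.png

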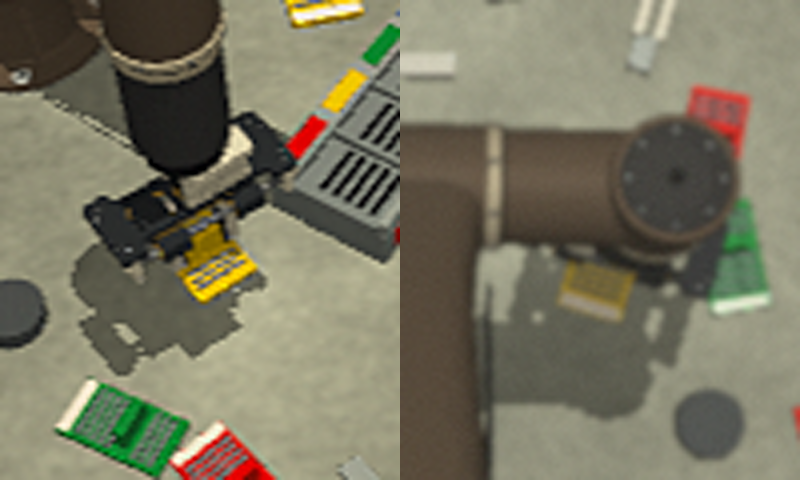

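The cartridge is held level: its plate shows at left crop (220,270), and its origin sits at z≈0.13 as expected. I'll tilt it by resting its far end on the fence, so I'm going above the yellow bay, offset towards the fence.

Emit:
move_arm --increments '[{"dx":0,"dy":0,"dz":0,"twist":-0.12,"jaw":-0.5},{"dx":0,"dy":0,"dz":0,"twist":-0.12,"jaw":-0.5},{"dx":0,"dy":0,"dz":0,"twist":-0.115,"jaw":-0.5},{"dx":0.007,"dy":-0.029,"dz":0,"twist":0,"jaw":-0.5},{"dx":0.007,"dy":-0.035,"dz":0,"twist":0,"jaw":-0.5},{"dx":0.007,"dy":-0.035,"dz":0,"twist":0,"jaw":-0.5},{"dx":0.007,"dy":-0.035,"dz":0,"twist":0,"jaw":-0.5},{"dx":0.007,"dy":-0.035,"dz":0,"twist":0,"jaw":-0.5},{"dx":0.007,"dy":-0.035,"dz":0,"twist":0,"jaw":-0.5},{"dx":0.007,"dy":-0.035,"dz":0,"twist":0,"jaw":-0.5},{"dx":0.01,"dy":-0.035,"dz":0,"twist":0,"jaw":-0.5},{"dx":0.01,"dy":-0.018,"dz":0,"twist":0,"jaw":-0.5}]'

```text
t: 7.97
eef_pos: [0.5362, 0.0824, 0.2091]
ee_rot: [3.142, 0.0, 0.027]
force: [0.3, 0.1, -1.8]
width: 0.0442
gripper_force: 10.0
```

Emit:
move_arm --increments '[{"dx":0,"dy":0,"dz":0.02,"twist":0,"jaw":-0.5},{"dx":0,"dy":0,"dz":0.015,"twist":0,"jaw":-0.5},{"dx":0,"dy":0,"dz":0.01,"twist":0,"jaw":-0.5},{"dx":0,"dy":0,"dz":0,"twist":0,"jaw":-0.5}]'

```text
t: 8.3
eef_pos: [0.5348, 0.0786, 0.1619]
ee_rot: [3.14, 0.005, 0.025]
force: [0.0, -0.2, -1.7]
width: 0.0441
gripper_force: 10.0
```

```bash
python3 - <<'E'
from h import *
print(arm.get_state()['width'],arm.get_state()['force'])
plan(.537,.0802,.155,.025)
E
```

```text
0.04414052673154433 [ 0.01795162 -0.1704638  -1.73057467]
at [0.5348 0.0786 0.1619] yaw 0.025 twist total -0.0 tool shift after twist [ 0.0022 -0.0016  0.0069]
```

Now I'll lower it onto the fence in small steps to tilt it.

Emit:
move_arm --increments '[{"dx":0.002,"dy":-0.0015,"dz":0.005,"twist":0,"jaw":-0.5},{"dx":0,"dy":0,"dz":0.004,"twist":0,"jaw":-0.5},{"dx":0,"dy":0,"dz":0.003,"twist":0,"jaw":-0.5},{"dx":0,"dy":0,"dz":0.002,"twist":0,"jaw":-0.5},{"dx":0,"dy":0,"dz":0.002,"twist":0,"jaw":-0.5},{"dx":0,"dy":0,"dz":0.0005,"twist":0,"jaw":-0.5},{"dx":0,"dy":0,"dz":0,"twist":0,"jaw":-0.5}]'

```text
t: 8.88
eef_pos: [0.5378, 0.0806, 0.1483]
ee_rot: [3.141, 0.0, 0.025]
force: [-1.5, -0.6, 1.7]
width: 0.0439
gripper_force: 10.0
```

```bash
python3 - <<'E'
from h import *
s=snap('scene','s3')
print(arm.get_state()['eef_pos'],arm.get_state()['force'])
P=[.51,.08,.09]; a=proj('scene',P).astype(int)
cv2.imwrite('pics/v3.png',cv2.resize(s[a[1]-60:a[1]+60,a[0]-80:a[0]+80],(800,600),interpolation=cv2.INTER_CUBIC))
for n in('filter_yellow','tongue_yellow'):
    for c in('scene','top'): print(n,c,[(np.round(d['position'],3).tolist(),round(d['score'],2)) for d in arm.pinpoint(c,n)[:3]])
E
```

```text
[0.53804332 0.08071337 0.14837754] [-0.70553109 -0.43824555  0.23163679]
filter_yellow scene [([0.262, 0.27, 0.001], 0.68), ([0.524, 0.077, 0.07], 0.66)]
filter_yellow top [([0.264, 0.265, -0.002], 0.73), ([0.463, -0.209, 0.129], 0.47), ([0.47, -0.55, 0.002], 0.18)]
tongue_yellow scene [([0.327, 0.212, 0.003], 0.7)]
tongue_yellow top [([0.328, 0.214, 0.007], 0.58), ([0.403, -0.191, 0.137], 0.48)]
```

View pics/v3.png

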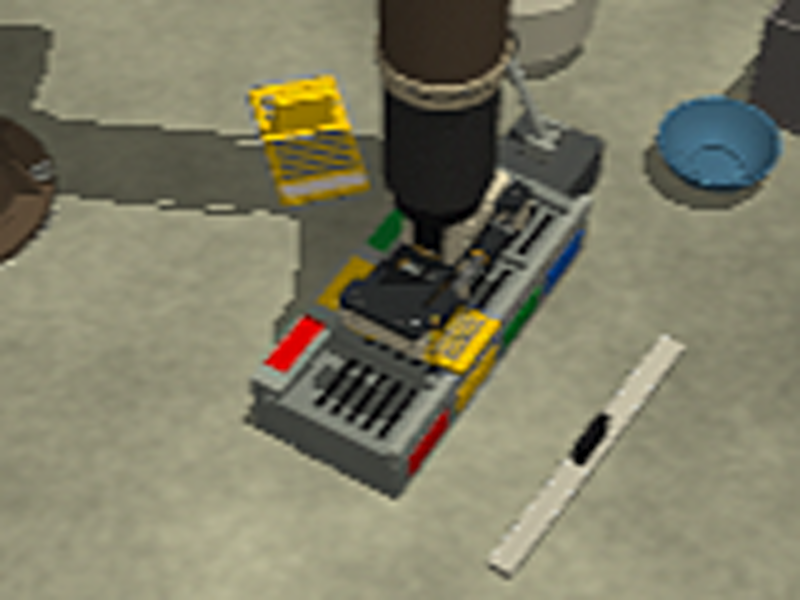

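Emit:
move_arm --increments '[{"dx":0,"dy":0,"dz":0.001,"twist":0,"jaw":-0.5},{"dx":0,"dy":0,"dz":0.001,"twist":0,"jaw":-0.5},{"dx":0,"dy":0,"dz":0.001,"twist":0,"jaw":-0.5},{"dx":0,"dy":0,"dz":0.001,"twist":0,"jaw":-0.5},{"dx":0,"dy":0,"dz":0,"twist":0,"jaw":-0.5},{"dx":0,"dy":0,"dz":0,"twist":0,"jaw":-0.5}]'

```text
t: 9.63
eef_pos: [0.5384, 0.0809, 0.1439]
ee_rot: [-3.141, -0.0, 0.025]
force: [-0.4, -0.3, -1.5]
width: 0.0439
gripper_force: 10.0
```

Emit:
move_arm --increments '[{"dx":0,"dy":0,"dz":0.001,"twist":0,"jaw":-0.5},{"dx":0,"dy":0,"dz":0.001,"twist":0,"jaw":-0.5},{"dx":0,"dy":0,"dz":0,"twist":0,"jaw":-0.5},{"dx":0,"dy":0,"dz":0,"twist":0,"jaw":-0.5}]'

```text
t: 9.97
eef_pos: [0.5387, 0.0809, 0.1432]
ee_rot: [-3.141, -0.002, 0.026]
force: [-3.6, -1.1, 10.1]
width: 0.0439
gripper_force: 10.0
```

```bash
python3 - <<'E'
from h import *
s=snap('scene','s4');s=snap('top','t4')
print(arm.get_state()['eef_pos'],arm.get_state()['force'])
for n in('filter_yellow','tongue_yellow'):
    for c in('scene','top'): print(n,c,[(np.round(d['position'],3).tolist(),round(d['score'],2)) for d in arm.pinpoint(c,n)[:3]])
P=[.51,.08,.09]; a=proj('scene',P).astype(int); s=cv2.imread('pics/s4.png'); t=cv2.imread('pics/t4.png');b=proj('top',P).astype(int)
f=lambda im,a:cv2.resize(im[a[1]-40:a[1]+40,a[0]-30:a[0]+30],(400,533),interpolation=cv2.INTER_CUBIC)
cv2.imwrite('pics/v4.png',np.hstack([f(s,a+[0,5]),f(t,b)]))
E
```

```text
[0.53865692 0.08094166 0.14327174] [-3.62775722 -0.37098708  8.98601453]
filter_yellow scene [([0.264, 0.268, 0.002], 0.93), ([0.529, 0.08, 0.065], 0.7)]
filter_yellow top [([0.508, -0.001, 0.051], 0.63), ([0.531, 0.078, 0.065], 0.49), ([0.785, -0.114, 0.001], 0.46)]
tongue_yellow scene [([0.469, 0.078, 0.055], 0.49)]
tongue_yellow top [([0.47, 0.074, 0.053], 0.68)]
```

View pics/v4.png

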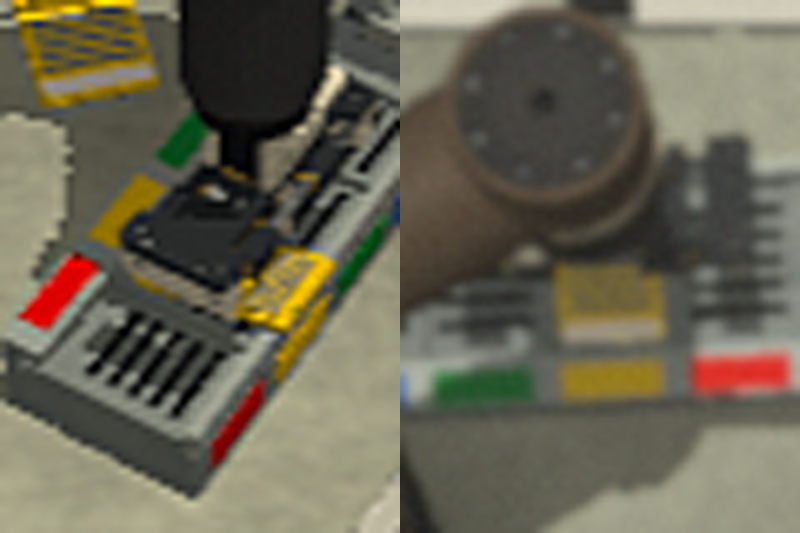

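The right crop shows the white-striped edge at (610,325) down inside the yellow bay. It measures at z≈0.054 with a tilt of about 0.25 rad. Next I'll lift it slightly and slide the stripe under the lip.

Emit:
move_arm --increments '[{"dx":0,"dy":0,"dz":-0.003,"twist":0,"jaw":-0.5},{"dx":0,"dy":0,"dz":-0.003,"twist":0,"jaw":-0.5},{"dx":-0.004,"dy":0,"dz":0,"twist":0,"jaw":-0.5},{"dx":-0.006,"dy":0,"dz":0,"twist":0,"jaw":-0.5},{"dx":-0.006,"dy":0,"dz":0,"twist":0,"jaw":-0.5},{"dx":-0.006,"dy":0,"dz":0,"twist":0,"jaw":-0.5},{"dx":0,"dy":0,"dz":0,"twist":0,"jaw":-0.5},{"dx":0,"dy":0,"dz":0,"twist":0,"jaw":-0.5}]'

```text
t: 10.93
eef_pos: [0.5157, 0.0803, 0.1482]
ee_rot: [-3.142, -0.0, 0.026]
force: [-0.1, 0.0, -0.9]
width: 0.044
gripper_force: 10.0
```

```bash
python3 - <<'E'
from h import *
s=snap('scene','s5');s=snap('top','t5')
print(arm.get_state()['eef_pos'],arm.get_state()['force'])
for n in('filter_yellow','tongue_yellow'):
    for c in('scene','top'): print(n,c,[(np.round(d['position'],3).tolist(),round(d['score'],2)) for d in arm.pinpoint(c,n)[:3]])
E
```

```text
[0.51622624 0.08038585 0.14822849] [ 0.37635796  0.62093962 -1.27753605]
filter_yellow scene [([0.264, 0.27, 0.003], 0.94), ([0.506, 0.077, 0.069], 0.49)]
filter_yellow top [([0.507, 0.08, 0.069], 0.66), ([0.634, 0.464, -0.004], 0.56), ([0.503, 0.246, 0.053], 0.26)]
tongue_yellow scene [([0.327, 0.212, 0.002], 0.71), ([0.449, 0.079, 0.059], 0.52), ([0.47, -0.362, 0.002], 0.4)]
tongue_yellow top [([0.448, 0.079, 0.059], 0.51)]
```

Emit:
move_arm --increments '[{"dx":0,"dy":0,"dz":0.003,"twist":0,"jaw":-0.5},{"dx":0.0,"dy":0,"dz":0.003,"twist":0,"jaw":-0.5},{"dx":0.001,"dy":0,"dz":0.002,"twist":0,"jaw":-0.5},{"dx":0.001,"dy":0,"dz":0.002,"twist":0,"jaw":-0.5},{"dx":0.001,"dy":0,"dz":0.002,"twist":0,"jaw":-0.5},{"dx":0.001,"dy":0,"dz":0.002,"twist":0,"jaw":-0.5},{"dx":0.001,"dy":0,"dz":0.001,"twist":0,"jaw":-0.5},{"dx":0,"dy":0,"dz":0.001,"twist":0,"jaw":-0.5},{"dx":0,"dy":0,"dz":0,"twist":0,"jaw":-0.5}]'

```text
t: 11.98
eef_pos: [0.5212, 0.0804, 0.1319]
ee_rot: [3.142, -0.0, 0.025]
force: [0.9, 0.5, -0.5]
width: 0.0439
gripper_force: 10.0
```

Emit:
move_arm --increments '[{"dx":0,"dy":0,"dz":0.001,"twist":0,"jaw":-0.5},{"dx":0,"dy":0,"dz":0,"twist":0,"jaw":0.35},{"dx":0,"dy":0,"dz":0,"twist":0,"jaw":0.35},{"dx":0,"dy":0,"dz":0,"twist":0,"jaw":0.35},{"dx":0,"dy":0,"dz":-0.01,"twist":0,"jaw":0.35},{"dx":0,"dy":0,"dz":-0.02,"twist":0,"jaw":0.35},{"dx":0,"dy":0,"dz":-0.035,"twist":0,"jaw":0.35},{"dx":0,"dy":0,"dz":-0.035,"twist":0,"jaw":0.35},{"dx":0,"dy":0.04,"dz":-0.02,"twist":0,"jaw":0.35},{"dx":0,"dy":0.04,"dz":0,"twist":0,"jaw":0.35},{"dx":0,"dy":0.04,"dz":0,"twist":0,"jaw":0.35},{"dx":0,"dy":0.04,"dz":0,"twist":0,"jaw":0.5}]'

```text
t: 12.98
eef_pos: [0.5248, -0.0781, 0.2515]
ee_rot: [-3.141, -0.002, 0.027]
force: [0.8, 0.0, -0.4]
width: 0.0621
gripper_force: 0.0
```

Emit:
move_arm --increments '[{"dx":0,"dy":0.04,"dz":0,"twist":0,"jaw":1},{"dx":0,"dy":0.04,"dz":0,"twist":0,"jaw":1},{"dx":0,"dy":0.04,"dz":0,"twist":0,"jaw":1},{"dx":0,"dy":0.04,"dz":0,"twist":0,"jaw":1},{"dx":0,"dy":0.02,"dz":0,"twist":0,"jaw":1}]'

```text
t: 13.4
eef_pos: [0.529, -0.2604, 0.2505]
ee_rot: [3.141, -0.0, 0.023]
force: [0.2, 1.0, 0.8]
width: 0.0868
gripper_force: 0.0
```

```bash
cat >> h.py <<'E'
def inbay(n,Y):
    c,s=np.cos(.025),np.sin(.025)
    for m in('filter_'+n,'tongue_'+n):
        for cam in('scene','top'):
            for d in arm.pinpoint(cam,m)[:3]:
                D=np.array(d['position'])-[.506,.1205,.05]; L=np.array([c*D[0]+s*D[1],-s*D[0]+c*D[1]-Y,D[2]])
                if np.abs(L).max()<.09: print(m,cam,(L*1000).round(1),round(d['score'],2))
E
python3 - <<'E'
from h import *
s=snap('scene','s6');t=snap('top','t6')
inbay('yellow',-.041)
filt('green',(.473,-.364))
plan(.485,-.362,.2,.15)
P=[.506,.08,.06]; a=proj('scene',P).astype(int);b=proj('top',P).astype(int)
f=lambda im,a:cv2.resize(im[a[1]-40:a[1]+40,a[0]-30:a[0]+30],(400,533),interpolation=cv2.INTER_CUBIC)
cv2.imwrite('pics/v6.png',np.hstack([f(s,a),f(t,b)]))
E
```

```text
filter_yellow scene [ 0.4 -2.6 -0.1] 0.86
filter_yellow top [-2.4 -0.5  2.4] 0.8
tongue_yellow top [-61.3   1.3   4.5] 0.65
green origin [[0.473, -0.362, 0.002], [0.471, -0.365, -0.002]] tongue [[0.411, -0.377, -0.001], [0.412, -0.377, 0.004]]
 rect [ 0.4739 -0.3666] [0.12  0.069] yaw 0.10578766730392353
 mean [ 4.722e-01 -3.637e-01 -2.000e-04] yaw 0.213 rib [ 0.4839 -0.3611 -0.0005]
at [ 0.5298 -0.256   0.2501] yaw 0.027 twist total -0.123 tool shift after twist [-0.0601  0.0981  0.0501]
```

View pics/v6.png

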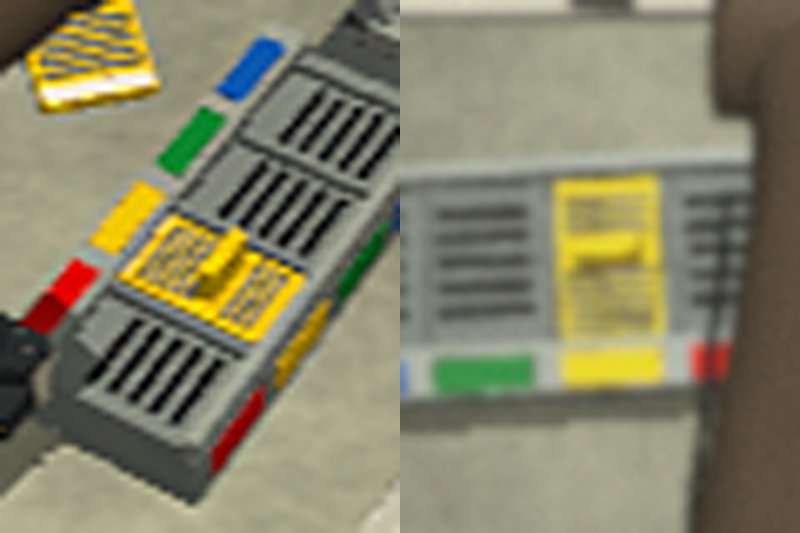

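Yellow is seated: it shows flat at left crop (215,275), the stripe is hidden under the lip, and the readings are within about 2.5 mm of the bay's middle. Next is green, which has no look-alike and measures the same as before.

Emit:
move_arm --increments '[{"dx":0,"dy":0,"dz":0,"twist":-0.07,"jaw":1},{"dx":0,"dy":0,"dz":0,"twist":-0.065,"jaw":1},{"dx":-0.02,"dy":0.032,"dz":0,"twist":0,"jaw":1},{"dx":-0.02,"dy":0.032,"dz":0,"twist":0,"jaw":1},{"dx":-0.02,"dy":0.032,"dz":0.02,"twist":0,"jaw":1},{"dx":0,"dy":0,"dz":0.04,"twist":0,"jaw":1},{"dx":0,"dy":0,"dz":0.03,"twist":0,"jaw":1},{"dx":0,"dy":0,"dz":0,"twist":0,"jaw":1},{"dx":0,"dy":0,"dz":0,"twist":0,"jaw":1}]'

```text
t: 14.7
eef_pos: [0.4854, -0.3599, 0.1594]
ee_rot: [-3.14, 0.003, 0.161]
force: [-0.2, -0.3, 0.9]
width: 0.0878
gripper_force: 0.0
```

```bash
python3 - <<'E'
from h import *
arm.grab_frame('scene'); arm.grab_frame('top')
filt('green',(.473,-.364))
plan(.4848,-.362,.080,.16)
E
```

```text
green origin [[0.473, -0.365, 0.001], [0.468, -0.363, 0.0]] tongue [[0.411, -0.375, 0.001], [0.41, -0.375, 0.001]]
 rect [ 0.4395 -0.3729] [0.048 0.064] yaw -1.4347399631731135
 mean [ 0.4707 -0.364   0.0008] yaw 0.187 rib [ 0.4825 -0.3618  0.0008]
at [ 0.4868 -0.3602  0.1618] yaw 0.161 twist total 0.001 tool shift after twist [-0.0023  0.0015  0.0818]
```

Emit:
move_arm --increments '[{"dx":-0.003,"dy":0.0015,"dz":0.02,"twist":0,"jaw":1},{"dx":0,"dy":0,"dz":0.03,"twist":0,"jaw":0.6},{"dx":0,"dy":0,"dz":0.02,"twist":0,"jaw":0.4},{"dx":0,"dy":0,"dz":0.0105,"twist":0,"jaw":0.4},{"dx":0,"dy":0,"dz":0,"twist":0,"jaw":0.2},{"dx":0,"dy":0,"dz":0,"twist":0,"jaw":-0.5},{"dx":0,"dy":0,"dz":0,"twist":0,"jaw":-0.5},{"dx":0,"dy":0,"dz":0,"twist":0,"jaw":-0.5},{"dx":0,"dy":0,"dz":0,"twist":0,"jaw":-0.5},{"dx":0,"dy":0,"dz":0,"twist":0,"jaw":-0.5},{"dx":0,"dy":0,"dz":0,"twist":0,"jaw":-0.5},{"dx":0,"dy":0,"dz":0,"twist":0,"jaw":-0.5}]' --force 10

```text
t: 16.05
eef_pos: [0.4842, -0.3625, 0.0812]
ee_rot: [3.14, -0.002, 0.161]
force: [-0.6, 1.2, 6.6]
width: 0.044
gripper_force: 10.0
```

Emit:
move_arm --increments '[{"dx":0,"dy":0,"dz":-0.005,"twist":0,"jaw":-0.5},{"dx":0,"dy":0,"dz":-0.025,"twist":0,"jaw":-0.5},{"dx":0,"dy":0,"dz":-0.035,"twist":0,"jaw":-0.5},{"dx":0,"dy":0,"dz":-0.035,"twist":0,"jaw":-0.5},{"dx":0,"dy":0,"dz":-0.03,"twist":0.068,"jaw":-0.5},{"dx":0,"dy":0,"dz":0,"twist":0.068,"jaw":-0.5},{"dx":0.005,"dy":-0.035,"dz":0,"twist":0,"jaw":-0.5},{"dx":0.005,"dy":-0.0375,"dz":0,"twist":0,"jaw":-0.5},{"dx":0.005,"dy":-0.0375,"dz":0,"twist":0,"jaw":-0.5},{"dx":0.005,"dy":-0.0375,"dz":0,"twist":0,"jaw":-0.5},{"dx":0.005,"dy":-0.0375,"dz":0,"twist":0,"jaw":-0.5},{"dx":0.005,"dy":-0.0375,"dz":0,"twist":0,"jaw":-0.5}]'

```text
t: 17.05
eef_pos: [0.5074, -0.1375, 0.2102]
ee_rot: [-3.141, -0.0, 0.024]
force: [0.8, 0.4, -1.3]
width: 0.044
gripper_force: 10.0
```

Emit:
move_arm --increments '[{"dx":0.005,"dy":-0.0375,"dz":0,"twist":0,"jaw":-0.5},{"dx":0.005,"dy":-0.0375,"dz":0,"twist":0,"jaw":-0.5},{"dx":0.005,"dy":-0.0375,"dz":0,"twist":0,"jaw":-0.5},{"dx":0.005,"dy":-0.0375,"dz":0,"twist":0,"jaw":-0.5},{"dx":0.005,"dy":-0.0375,"dz":0,"twist":0,"jaw":-0.5},{"dx":0.005,"dy":-0.0375,"dz":0,"twist":0,"jaw":-0.5},{"dx":0.005,"dy":-0.0375,"dz":0,"twist":0,"jaw":-0.5},{"dx":0,"dy":-0.035,"dz":0,"twist":0,"jaw":-0.5},{"dx":0,"dy":0,"dz":0,"twist":0,"jaw":-0.5},{"dx":0,"dy":0,"dz":0,"twist":0,"jaw":-0.5}]'

```text
t: 17.88
eef_pos: [0.5353, 0.1609, 0.2098]
ee_rot: [-3.142, 0.0, 0.027]
force: [-0.1, -0.5, -0.7]
width: 0.0443
gripper_force: 10.0
```

```bash
python3 - <<'E'
from h import *
arm.grab_frame('scene'); arm.grab_frame('top')
inbay('green',.041); inbay('yellow',-.041)
plan(.536,.1623,.157,.025); print(arm.get_state()['width'],arm.get_state()['force'])
E
```

```text
filter_green scene [20.6 -2.  80.4] 0.58
filter_green top [17.  -2.  76.1] 0.65
tongue_green scene [-42.6  -4.3  81.7] 0.66
tongue_green top [-44.5  -4.4  82.1] 0.45
filter_yellow scene [-2.7 -4.   0.8] 0.7
filter_yellow top [0.4 1.4 1.8] 0.84
filter_yellow top [-46.3  77.3  82. ] 0.26
tongue_yellow scene [-61.2  -0.4   2.6] 0.86
tongue_yellow top [-60.3   0.7   4.9] 0.81
at [0.5358 0.1586 0.2098] yaw 0.023 twist total -0.002 tool shift after twist [ 0.0003 -0.0037  0.0528]
0.044176454309834995 [-0.30967446 -0.67402985 -0.71440844]
```

Emit:
move_arm --increments '[{"dx":0,"dy":-0.0035,"dz":0.02,"twist":0,"jaw":-0.5},{"dx":0,"dy":0,"dz":0.025,"twist":0,"jaw":-0.5},{"dx":0,"dy":0,"dz":0.009,"twist":0,"jaw":-0.5},{"dx":0,"dy":0,"dz":0.003,"twist":0,"jaw":-0.5},{"dx":0,"dy":0,"dz":0.003,"twist":0,"jaw":-0.5},{"dx":0,"dy":0,"dz":0.003,"twist":0,"jaw":-0.5},{"dx":0,"dy":0,"dz":0.002,"twist":0,"jaw":-0.5},{"dx":0,"dy":0,"dz":0,"twist":0,"jaw":-0.5},{"dx":0,"dy":0,"dz":0,"twist":0,"jaw":-0.5}]'

```text
t: 19.13
eef_pos: [0.5358, 0.1628, 0.1453]
ee_rot: [-3.141, -0.001, 0.024]
force: [-2.0, -0.3, 1.1]
width: 0.0439
gripper_force: 10.0
```

```bash
python3 - <<'E'
from h import *
arm.grab_frame('scene'); arm.grab_frame('top')
inbay('green',.041)
plan(.536,.1623,.144,.025); print(arm.get_state()['width'],arm.get_state()['force'])
E
```

```text
filter_green scene [22.7 -2.4 14.1] 0.52
filter_green top [19.6  0.1 12.8] 0.63
tongue_green scene [-36.5  -2.5   2.7] 0.65
tongue_green top [  2.9 -43.6 -50.9] 0.34
at [0.5358 0.1628 0.1452] yaw 0.024 twist total -0.001 tool shift after twist [0.0002 0.0006 0.0012]
0.04415476416532763 [-3.09075083 -0.9211171   3.97182244]
```

Emit:
move_arm --increments '[{"dx":0,"dy":0,"dz":-0.003,"twist":0,"jaw":-0.5},{"dx":0,"dy":0,"dz":-0.003,"twist":0,"jaw":-0.5},{"dx":-0.004,"dy":0,"dz":0,"twist":0,"jaw":-0.5},{"dx":-0.006,"dy":0,"dz":0,"twist":0,"jaw":-0.5},{"dx":-0.006,"dy":0,"dz":0,"twist":0,"jaw":-0.5},{"dx":-0.005,"dy":0,"dz":0,"twist":0,"jaw":-0.5},{"dx":0,"dy":0,"dz":0,"twist":0,"jaw":-0.5},{"dx":0,"dy":0,"dz":0,"twist":0,"jaw":-0.5}]'

```text
t: 20.1
eef_pos: [0.5143, 0.1623, 0.1509]
ee_rot: [-3.141, -0.0, 0.025]
force: [0.5, 0.2, -0.9]
width: 0.0439
gripper_force: 10.0
```

```bash
python3 - <<'E'
from h import *
arm.grab_frame('scene'); arm.grab_frame('top')
inbay('green',.041)
plan(.5195,.1623,.131,.025); print(arm.get_state()['width'],arm.get_state()['force'])
E
```

```text
filter_green scene [ 4.9 -2.3 21.8] 0.55
tongue_green scene [-60.4  -2.3   8.5] 0.55
tongue_green top [-61.2  -2.5   4.3] 0.43
at [0.5147 0.1622 0.1507] yaw 0.024 twist total -0.001 tool shift after twist [ 0.0048 -0.      0.0197]
0.04387412312258177 [ 0.12232911  0.25979341 -1.35264471]
```

Green's stripe is under the lip at x≈-60, so I'll swing it down and release.

Emit:
move_arm --increments '[{"dx":0,"dy":0,"dz":0.004,"twist":0,"jaw":-0.5},{"dx":0.001,"dy":0,"dz":0.003,"twist":0,"jaw":-0.5},{"dx":0.001,"dy":0,"dz":0.003,"twist":0,"jaw":-0.5},{"dx":0.001,"dy":0,"dz":0.002,"twist":0,"jaw":-0.5},{"dx":0.001,"dy":0,"dz":0.002,"twist":0,"jaw":-0.5},{"dx":0.001,"dy":0,"dz":0.002,"twist":0,"jaw":-0.5},{"dx":0,"dy":0,"dz":0.002,"twist":0,"jaw":-0.5},{"dx":0,"dy":0,"dz":0.002,"twist":0,"jaw":-0.5},{"dx":0,"dy":0,"dz":0,"twist":0,"jaw":-0.5},{"dx":0,"dy":0,"dz":0,"twist":0,"jaw":-0.5}]'

```text
t: 21.23
eef_pos: [0.5191, 0.1621, 0.1303]
ee_rot: [3.141, 0.001, 0.024]
force: [-0.6, 0.5, -1.2]
width: 0.0441
gripper_force: 10.0
```

Emit:
move_arm --increments '[{"dx":0,"dy":0,"dz":0,"twist":0,"jaw":0.35},{"dx":0,"dy":0,"dz":0,"twist":0,"jaw":0.35},{"dx":0,"dy":0,"dz":0,"twist":0,"jaw":0.35},{"dx":0,"dy":0,"dz":-0.015,"twist":0,"jaw":0.35},{"dx":0,"dy":0,"dz":-0.035,"twist":0,"jaw":0.35},{"dx":0,"dy":0,"dz":-0.035,"twist":0,"jaw":0.35},{"dx":0,"dy":0,"dz":-0.035,"twist":0,"jaw":0.35},{"dx":0.01,"dy":0.04,"dz":0,"twist":0.04,"jaw":0.35},{"dx":0.01,"dy":0.04,"dz":0,"twist":0.04,"jaw":0.35},{"dx":0.01,"dy":0.04,"dz":0,"twist":0.04,"jaw":0.35},{"dx":0.01,"dy":0.04,"dz":0,"twist":0.04,"jaw":0.35},{"dx":0.01,"dy":0.04,"dz":0,"twist":0.04,"jaw":0.5}]'

```text
t: 22.23
eef_pos: [0.5583, -0.0415, 0.251]
ee_rot: [-3.141, -0.0, -0.177]
force: [1.9, -0.4, -0.4]
width: 0.062
gripper_force: 0.0
```

Emit:
move_arm --increments '[{"dx":0.01,"dy":0.04,"dz":0,"twist":0.04,"jaw":1},{"dx":0.01,"dy":0.04,"dz":0,"twist":0.03,"jaw":1},{"dx":0,"dy":0.04,"dz":0,"twist":0,"jaw":1},{"dx":0,"dy":0.04,"dz":0,"twist":0,"jaw":1},{"dx":0,"dy":0.04,"dz":0,"twist":0,"jaw":1},{"dx":0,"dy":0.04,"dz":0,"twist":0,"jaw":1}]'

```text
t: 22.73
eef_pos: [0.5225, -0.2792, 0.2508]
ee_rot: [-3.142, -0.0, -0.246]
force: [0.2, -0.1, -0.3]
width: 0.0872
gripper_force: 0.0
```

```bash
python3 - <<'E'
from h import *
s=snap('scene','s7');t=snap('top','t7')
inbay('green',.041); inbay('yellow',-.041)
filt('red',(.602,-.351))
plan(.6135,-.354,.16,-.25)
E
```

```text
filter_green scene [ 2.6  0.3 -1.2] 0.6
filter_green top [-1.7  1.   0.1] 0.68
filter_green top [ -1.  -83.1  -1.5] 0.47
tongue_green scene [-62.1  -1.9   2. ] 0.62
tongue_green top [-60.3  -0.9   1.1] 0.82
filter_yellow scene [-1.6  0.1  1.1] 0.82
filter_yellow top [-0.3 -1.1  1. ] 0.69
tongue_yellow scene [-58.4  -0.3   3.8] 0.68
tongue_yellow top [-62.4   1.1   6.6] 0.78
tongue_yellow top [  2.3  40.3 -47.6] 0.51
red origin [[0.604, -0.35, 0.002]] tongue [[0.544, -0.339, 0.002]]
 mean [ 0.6039 -0.3505  0.0018] yaw -0.189 rib [ 0.6157 -0.3528  0.0018]
at [ 0.5236 -0.277   0.2508] yaw -0.245 twist total 0.005 tool shift after twist [0.1061 0.0524 0.0908]
```

Green is seated too. Red is next, the far one at (0.604,-0.351), confirmed in the crop.

Emit:
move_arm --increments '[{"dx":0.035,"dy":0.017,"dz":0,"twist":0,"jaw":1},{"dx":0.036,"dy":0.018,"dz":0.01,"twist":0,"jaw":1},{"dx":0.0355,"dy":0.017,"dz":0.03,"twist":0,"jaw":1},{"dx":0,"dy":0,"dz":0.035,"twist":0,"jaw":1},{"dx":0,"dy":0,"dz":0.015,"twist":0,"jaw":1},{"dx":0,"dy":0,"dz":0,"twist":0,"jaw":1},{"dx":0,"dy":0,"dz":0,"twist":0,"jaw":1}]'

```text
t: 24.07
eef_pos: [0.609, -0.3498, 0.1647]
ee_rot: [3.141, 0.002, -0.246]
force: [-0.4, 0.2, 0.3]
width: 0.0876
gripper_force: 0.0
```

```bash
python3 - <<'E'
from h import *
arm.grab_frame('scene'); arm.grab_frame('top')
filt('red',(.602,-.351))
plan(.6142,-.3535,.0805,-.245)
E
```

```text
red origin [[0.601, -0.351, 0.001], [0.598, -0.35, 0.005]] tongue [[0.544, -0.334, 0.0], [0.543, -0.34, 0.005]]
 rect [ 0.5839 -0.3476] [0.072 0.062] yaw -0.05170827266020561
 mean [ 0.5997 -0.3502  0.0028] yaw -0.234 rib [ 0.6114 -0.353   0.0029]
at [ 0.6097 -0.3497  0.1672] yaw -0.245 twist total -0.0 tool shift after twist [0.0053 0.0026 0.0867]
```

Emit:
move_arm --increments '[{"dx":0.004,"dy":0.0025,"dz":0.02,"twist":0,"jaw":1},{"dx":0,"dy":0,"dz":0.03,"twist":0,"jaw":0.6},{"dx":0,"dy":0,"dz":0.024,"twist":0,"jaw":0.4},{"dx":0,"dy":0,"dz":0.012,"twist":0,"jaw":0.4},{"dx":0,"dy":0,"dz":0,"twist":0,"jaw":0.2},{"dx":0,"dy":0,"dz":0,"twist":0,"jaw":-0.5},{"dx":0,"dy":0,"dz":0,"twist":0,"jaw":-0.5},{"dx":0,"dy":0,"dz":0,"twist":0,"jaw":-0.5},{"dx":0,"dy":0,"dz":0,"twist":0,"jaw":-0.5},{"dx":0,"dy":0,"dz":0,"twist":0,"jaw":-0.5},{"dx":0,"dy":0,"dz":0,"twist":0,"jaw":-0.5},{"dx":0,"dy":0,"dz":0,"twist":0,"jaw":-0.5}]' --force 10

```text
t: 25.42
eef_pos: [0.6136, -0.3535, 0.0815]
ee_rot: [3.141, -0.003, -0.245]
force: [-0.4, 0.9, 5.8]
width: 0.0441
gripper_force: 10.0
```

Emit:
move_arm --increments '[{"dx":0,"dy":0,"dz":-0.005,"twist":0,"jaw":-0.5},{"dx":0,"dy":0,"dz":-0.025,"twist":0,"jaw":-0.5},{"dx":0,"dy":0,"dz":-0.035,"twist":-0.09,"jaw":-0.5},{"dx":0,"dy":0,"dz":-0.035,"twist":-0.09,"jaw":-0.5},{"dx":0,"dy":0,"dz":-0.029,"twist":-0.09,"jaw":-0.5},{"dx":-0.006,"dy":-0.0353,"dz":0,"twist":0,"jaw":-0.5},{"dx":-0.006,"dy":-0.0353,"dz":0,"twist":0,"jaw":-0.5},{"dx":-0.006,"dy":-0.0353,"dz":0,"twist":0,"jaw":-0.5},{"dx":-0.006,"dy":-0.0353,"dz":0,"twist":0,"jaw":-0.5},{"dx":-0.006,"dy":-0.0353,"dz":0,"twist":0,"jaw":-0.5},{"dx":-0.006,"dy":-0.0353,"dz":0,"twist":0,"jaw":-0.5},{"dx":-0.007,"dy":-0.0353,"dz":0,"twist":0,"jaw":-0.5}]'

```text
t: 26.42
eef_pos: [0.5628, -0.1057, 0.2088]
ee_rot: [-3.141, -0.0, 0.024]
force: [1.5, -0.0, -1.6]
width: 0.0438
gripper_force: 10.0
```

Emit:
move_arm --increments '[{"dx":-0.007,"dy":-0.0353,"dz":0,"twist":0,"jaw":-0.5},{"dx":-0.007,"dy":-0.0353,"dz":0,"twist":0,"jaw":-0.5},{"dx":-0.008,"dy":-0.0353,"dz":0,"twist":0,"jaw":-0.5},{"dx":0,"dy":0,"dz":0.02,"twist":0,"jaw":-0.5},{"dx":0,"dy":0,"dz":0.02,"twist":0,"jaw":-0.5},{"dx":0,"dy":0,"dz":0,"twist":0,"jaw":-0.5},{"dx":0,"dy":0,"dz":0,"twist":0,"jaw":-0.5}]'

```text
t: 27.0
eef_pos: [0.5383, -0.002, 0.1682]
ee_rot: [3.141, 0.002, 0.024]
force: [-0.2, -0.2, -1.4]
width: 0.0438
gripper_force: 10.0
```

```bash
python3 - <<'E'
from h import *
arm.grab_frame('scene'); arm.grab_frame('top')
inbay('red',-.123)
plan(.539,-.0018,.157,.025); print(arm.get_state()['width'],arm.get_state()['force'])
E
```

```text
filter_red scene [16.2 -1.3 39.6] 0.51
filter_red top [15.1 -2.7 42.1] 0.51
tongue_red top [-45.3  -2.9  44.2] 0.59
at [ 0.5395 -0.0022  0.1694] yaw 0.023 twist total -0.002 tool shift after twist [-0.0005 -0.0004  0.0124]
0.0440434524430879 [ 0.52970201 -0.78832505 -1.32613942]
```

Emit:
move_arm --increments '[{"dx":0.003,"dy":0,"dz":0.01,"twist":0,"jaw":-0.5},{"dx":0,"dy":0,"dz":0.005,"twist":0,"jaw":-0.5},{"dx":0,"dy":0,"dz":0.003,"twist":0,"jaw":-0.5},{"dx":0,"dy":0,"dz":0.003,"twist":0,"jaw":-0.5},{"dx":0,"dy":0,"dz":0.002,"twist":0,"jaw":-0.5},{"dx":0,"dy":0,"dz":0.001,"twist":0,"jaw":-0.5},{"dx":0,"dy":0,"dz":0,"twist":0,"jaw":-0.5},{"dx":0,"dy":0,"dz":0,"twist":0,"jaw":-0.5}]'

```text
t: 27.97
eef_pos: [0.5415, -0.0021, 0.1448]
ee_rot: [3.141, 0.001, 0.024]
force: [-4.1, -0.6, 7.5]
width: 0.0439
gripper_force: 10.0
```

```bash
python3 - <<'E'
from h import *
arm.grab_frame('scene'); arm.grab_frame('top')
inbay('red',-.123)
plan(.539,-.0018,.145,.025); print(arm.get_state()['width'],arm.get_state()['force'])
E
```

```text
filter_red scene [23.7 -2.8 16.6] 0.55
filter_red top [20.8  0.  18.6] 0.74
tongue_red top [-37.1  -4.6   3.7] 0.48
at [ 0.5415 -0.0021  0.1447] yaw 0.024 twist total -0.001 tool shift after twist [-0.0025 -0.0004 -0.0003]
0.0440638686452053 [-4.64396362  0.03258595  6.76255627]
```

Emit:
move_arm --increments '[{"dx":0,"dy":0,"dz":-0.003,"twist":0,"jaw":-0.5},{"dx":0,"dy":-0.001,"dz":-0.003,"twist":0,"jaw":-0.5},{"dx":-0.004,"dy":0,"dz":0,"twist":0,"jaw":-0.5},{"dx":-0.006,"dy":0,"dz":0,"twist":0,"jaw":-0.5},{"dx":-0.006,"dy":0,"dz":0,"twist":0,"jaw":-0.5},{"dx":-0.006,"dy":0,"dz":0,"twist":0,"jaw":-0.5},{"dx":0,"dy":0,"dz":0,"twist":0,"jaw":-0.5},{"dx":0,"dy":0,"dz":0,"twist":0,"jaw":-0.5}]'

```text
t: 28.93
eef_pos: [0.5196, -0.0013, 0.1506]
ee_rot: [-3.142, -0.0, 0.025]
force: [0.3, -0.5, -1.4]
width: 0.0439
gripper_force: 10.0
```

```bash
python3 - <<'E'
from h import *
arm.grab_frame('scene'); arm.grab_frame('top')
inbay('red',-.123)
plan(.523,-.0018,.1305,.025); print(arm.get_state()['width'],arm.get_state()['force'])
E
```

```text
filter_red scene [-58.2  81.1   4. ] 0.74
filter_red scene [ 0.2 -1.8 23. ] 0.59
filter_red top [ 1.2 -0.4 23.2] 0.47
tongue_red top [-60.8  -0.6   9.8] 0.47
at [ 0.5202 -0.0013  0.1504] yaw 0.024 twist total -0.001 tool shift after twist [0.0028 0.0006 0.0199]
0.04383761625375265 [ 0.48433641  1.23987509 -1.16180977]
```

Emit:
move_arm --increments '[{"dx":0,"dy":0,"dz":0.004,"twist":0,"jaw":-0.5},{"dx":0.001,"dy":0,"dz":0.003,"twist":0,"jaw":-0.5},{"dx":0.001,"dy":0,"dz":0.003,"twist":0,"jaw":-0.5},{"dx":0.001,"dy":0,"dz":0.002,"twist":0,"jaw":-0.5},{"dx":0.001,"dy":0,"dz":0.002,"twist":0,"jaw":-0.5},{"dx":0.001,"dy":0,"dz":0.002,"twist":0,"jaw":-0.5},{"dx":0,"dy":0,"dz":0.002,"twist":0,"jaw":-0.5},{"dx":0,"dy":0,"dz":0.0015,"twist":0,"jaw":-0.5},{"dx":0,"dy":0,"dz":0,"twist":0,"jaw":-0.5},{"dx":0,"dy":0,"dz":0,"twist":0,"jaw":-0.5}]'

```text
t: 30.07
eef_pos: [0.5245, -0.0013, 0.1306]
ee_rot: [3.141, 0.001, 0.024]
force: [-0.3, 0.4, -1.2]
width: 0.0438
gripper_force: 10.0
```

Emit:
move_arm --increments '[{"dx":0,"dy":0,"dz":0,"twist":0,"jaw":0.35},{"dx":0,"dy":0,"dz":0,"twist":0,"jaw":0.35},{"dx":0,"dy":0,"dz":0,"twist":0,"jaw":0.35},{"dx":0,"dy":0,"dz":-0.015,"twist":0,"jaw":0.35},{"dx":0,"dy":0,"dz":-0.035,"twist":0,"jaw":0.35},{"dx":0,"dy":0,"dz":-0.035,"twist":0,"jaw":0.35},{"dx":0,"dy":0,"dz":-0.035,"twist":0,"jaw":0.35},{"dx":0.02,"dy":0,"dz":0,"twist":-0.12,"jaw":0.35},{"dx":0.02,"dy":0,"dz":0,"twist":-0.12,"jaw":0.35},{"dx":0.02,"dy":0,"dz":0,"twist":-0.12,"jaw":0.35},{"dx":0,"dy":0,"dz":0,"twist":-0.12,"jaw":0.35},{"dx":0,"dy":0,"dz":0,"twist":-0.12,"jaw":0.35}]'

```text
t: 31.07
eef_pos: [0.5847, 0.0076, 0.2505]
ee_rot: [-3.141, 0.001, 0.63]
force: [-0.9, -1.1, 0.2]
width: 0.0592
gripper_force: 0.0
```

```bash
python3 - <<'E'
from h import *
s=snap('scene','s8');t=snap('top','t8')
inbay('green',.041); inbay('yellow',-.041); inbay('red',-.123)
for n in('keeper','keeper_left','keeper_right'):
    for c in('scene','top'): print(n,c,[np.round(d['position'],3).tolist() for d in arm.pinpoint(c,n)[:2]])
# keeper outline (bright) at z .012
for d in arm.silhouettes('scene','keeper')[:1]:
    r=cv2.minAreaRect(np.argwhere(d['pixels'])[:,::-1].astype(np.float32)); P=np.array([ray('scene',*p,.012)[:2] for p in cv2.boxPoints(r)]); print(P.round(4),P.mean(0))
plan(.70,.085,.12,-.0235+np.pi/2)
P=[.506,.06,.06]; a=proj('scene',P).astype(int)
cv2.imwrite('pics/v8.png',cv2.resize(s[a[1]-60:a[1]+60,a[0]-80:a[0]+80],(800,600),interpolation=cv2.INTER_CUBIC))
E
```

```text
filter_green scene [ 3.9 -1.8  2.3] 0.48
filter_green top [-0.9 -1.9 -2.1] 0.51
filter_green top [-59.4  -1.8   1.1] 0.51
tongue_green scene [-2.2 -0.1  5.4] 0.66
tongue_green scene [ 2.9 78.4  2.6] 0.27
tongue_green top [-61.5  -2.7   2.5] 0.48
filter_yellow scene [-1.8 -4.3  1.7] 0.49
filter_yellow top [-1.5 -2.4  3.1] 0.86
tongue_yellow scene [-60.9  -1.1   6.8] 0.54
tongue_yellow top [-62.5   0.5   5. ] 0.67
filter_red scene [ 3.5 -0.9  4. ] 0.71
filter_red top [1.  1.4 1.3] 0.63
tongue_red scene [-58.9   0.7   0.3] 0.58
tongue_red top [-57.2  -2.6   5.1] 0.91
keeper scene [[0.702, 0.082, -0.002]]
keeper top []
keeper_left scene [[0.701, 0.233, -0.0], [0.505, 0.242, 0.053]]
keeper_left top [[0.507, 0.077, 0.052]]
keeper_right scene [[0.694, -0.064, -0.001]]
keeper_right top [[0.445, 0.075, 0.052]]
[[ 0.6831 -0.0703]
 [ 0.6902  0.2343]
 [ 0.7244  0.2256]
 [ 0.7144 -0.0754]] [0.70302097 0.0785342 ]
at [0.5841 0.0074 0.251 ] yaw 0.624 twist total -0.923 tool shift after twist [0.0803 0.114  0.131 ]
```

View pics/v8.png

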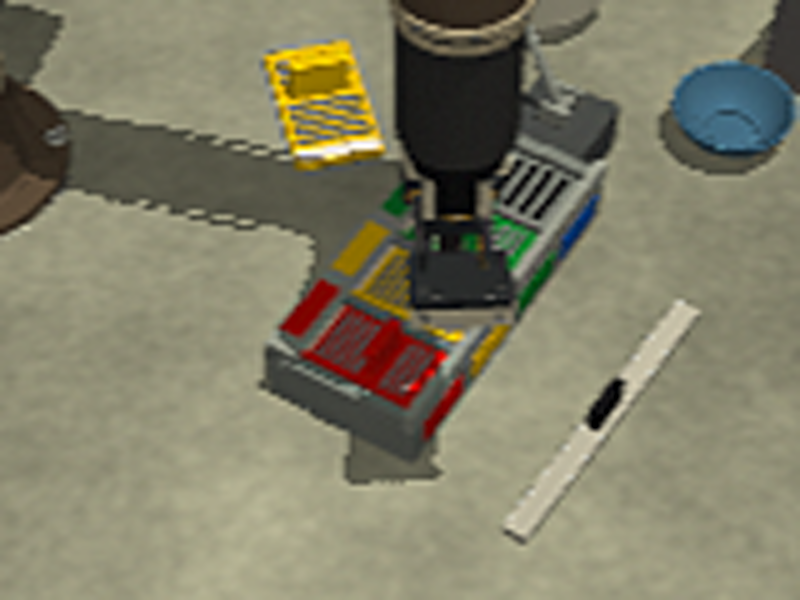

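Red is in (left part, (375,350)), and yellow and green lie flat. The keeper bar is at picture (605,415) with its tab up. Before turning the wrist I'll check the last joint's margin.

```bash
python3 - <<'E'
from h import *
s=arm.get_state(); print(s['q'].round(3))
plan(.70,.0845,.12,-.0235-np.pi/2)
E
```

```text
[ 0.347  0.241 -0.253 -0.    -1.077  1.848]
at [0.5841 0.0074 0.251 ] yaw 0.624 twist total 2.218 tool shift after twist [-0.0798 -0.1141  0.131 ]
```

Emit:
move_arm --increments '[{"dx":0,"dy":0,"dz":0,"twist":-0.12,"jaw":0.4},{"dx":0,"dy":0,"dz":0,"twist":-0.12,"jaw":0.4},{"dx":0,"dy":0,"dz":0,"twist":-0.12,"jaw":0.4},{"dx":0,"dy":0,"dz":0,"twist":-0.12,"jaw":0.4},{"dx":0,"dy":0,"dz":0,"twist":-0.12,"jaw":0.4},{"dx":0,"dy":0,"dz":0,"twist":-0.12,"jaw":0.4},{"dx":0,"dy":0,"dz":0,"twist":-0.12,"jaw":0.4},{"dx":0,"dy":0,"dz":0,"twist":-0.083,"jaw":0.4},{"dx":0.02,"dy":0.0285,"dz":0,"twist":0,"jaw":0.4},{"dx":0.02,"dy":0.0285,"dz":0,"twist":0,"jaw":0.4},{"dx":0.02,"dy":0.0285,"dz":0.02,"twist":0,"jaw":0.4},{"dx":0.02,"dy":0.0285,"dz":0.03,"twist":0,"jaw":0.4}]'

```text
t: 33.12
eef_pos: [0.7003, 0.0842, 0.2064]
ee_rot: [3.135, -0.002, 1.548]
force: [0.2, -0.7, -0.2]
width: 0.0615
gripper_force: 0.0
```

Emit:
move_arm --increments '[{"dx":0,"dy":0,"dz":0.03,"twist":0,"jaw":0.4},{"dx":0,"dy":0,"dz":0.01,"twist":0,"jaw":0.4},{"dx":0,"dy":0,"dz":0,"twist":0,"jaw":0.4},{"dx":0,"dy":0,"dz":0,"twist":0,"jaw":0.4}]'

```text
t: 33.45
eef_pos: [0.6969, 0.0824, 0.1642]
ee_rot: [-3.141, 0.001, 1.547]
force: [-0.2, 0.1, 1.7]
width: 0.0614
gripper_force: 0.0
```

```bash
python3 - <<'E'
from h import *
arm.grab_frame('scene');arm.grab_frame('top')
inbay('green',.041); inbay('yellow',-.041)
for n in('keeper','keeper_left','keeper_right'):
    for c in('scene','top'): print(n,c,[np.round(d['position'],3).tolist() for d in arm.pinpoint(c,n)[:2]])
plan(.70,.0845,.083,-.0235+np.pi/2)
E
```

```text
filter_green scene [1.  2.5 3.8] 0.61
filter_green top [-2.9  0.2 -1.2] 0.87
tongue_green scene [-58.8  -4.8   0.8] 0.66
tongue_green top [-59.5  -1.9   2.7] 0.72
filter_yellow scene [-2.9 -0.  -1.4] 0.62
filter_yellow top [-1.6 -1.1  1.9] 0.77
filter_yellow top [ -0.3 -81.4   5. ] 0.53
tongue_yellow scene [-58.9   0.8   4.7] 0.56
tongue_yellow top [-62.6  -0.3   3.5] 0.8
keeper scene [[0.7, 0.082, 0.001]]
keeper top [[0.698, 0.08, 0.002]]
keeper_left scene [[0.637, 0.458, 0.001], [0.446, 0.342, 0.166]]
keeper_left top [[0.701, 0.234, 0.001]]
keeper_right scene [[0.696, -0.063, 0.0], [0.464, -0.546, -0.0]]
keeper_right top [[0.696, -0.061, -0.001]]
at [0.6972 0.0829 0.1637] yaw 1.547 twist total -0.0 tool shift after twist [0.0017 0.0027 0.0807]
```

Emit:
move_arm --increments '[{"dx":0.001,"dy":0.002,"dz":0.02,"twist":0,"jaw":0.4},{"dx":0,"dy":0,"dz":0.03,"twist":0,"jaw":0.4},{"dx":0,"dy":0,"dz":0.02,"twist":0,"jaw":0},{"dx":0,"dy":0,"dz":0.0105,"twist":0,"jaw":-0.3},{"dx":0,"dy":0,"dz":0,"twist":0,"jaw":-0.6},{"dx":0,"dy":0,"dz":0,"twist":0,"jaw":-1},{"dx":0,"dy":0,"dz":0,"twist":0,"jaw":-1},{"dx":0,"dy":0,"dz":0,"twist":0,"jaw":-1},{"dx":0,"dy":0,"dz":0,"twist":0,"jaw":-1},{"dx":0,"dy":0,"dz":0,"twist":0,"jaw":-1},{"dx":0,"dy":0,"dz":0,"twist":0,"jaw":-1},{"dx":0,"dy":0,"dz":0,"twist":0,"jaw":-1}]' --force 30

```text
t: 35.25
eef_pos: [0.6998, 0.084, 0.0843]
ee_rot: [3.14, -0.0, 1.547]
force: [-0.1, 0.1, 4.5]
width: 0.0121
gripper_force: 30.0
```

Emit:
move_arm --increments '[{"dx":0,"dy":0,"dz":-0.01,"twist":0,"jaw":-1},{"dx":0,"dy":0,"dz":-0.03,"twist":0,"jaw":-1},{"dx":0,"dy":0,"dz":-0.035,"twist":0,"jaw":-1},{"dx":0,"dy":0,"dz":-0.035,"twist":0,"jaw":-1},{"dx":0,"dy":0,"dz":-0.01,"twist":-0.049,"jaw":-1},{"dx":0.008,"dy":-0.028,"dz":0,"twist":0,"jaw":-1},{"dx":0.0085,"dy":-0.03,"dz":0,"twist":0,"jaw":-1},{"dx":0.0085,"dy":-0.03,"dz":0,"twist":0,"jaw":-1},{"dx":0.0085,"dy":-0.03,"dz":0,"twist":0,"jaw":-1},{"dx":0.008,"dy":-0.028,"dz":0,"twist":0,"jaw":-1},{"dx":0,"dy":0,"dz":0,"twist":0,"jaw":-1},{"dx":0,"dy":0,"dz":0,"twist":0,"jaw":-1}]'

```text
t: 36.25
eef_pos: [0.5508, 0.1219, 0.2042]
ee_rot: [3.141, -0.0, 1.598]
force: [1.0, -0.5, -2.1]
width: 0.0114
gripper_force: 30.0
```

```bash
python3 - <<'E'
from h import *
s=snap('scene','s9');t=snap('top','t9')
for n in('keeper','keeper_left','keeper_right'):
    for c in('scene','top'): print(n,c,[np.round(d['position'],3).tolist() for d in arm.pinpoint(c,n)[:2]])
inbay('green',.041); inbay('yellow',-.041); inbay('red',-.123)
plan(.553,.1217,.144,.025+np.pi/2)
E
```

```text
keeper scene [[0.551, 0.121, 0.115], [0.366, 0.524, -0.006]]
keeper top [[0.549, 0.12, 0.117]]
keeper_left scene [[0.544, 0.273, 0.117]]
keeper_left top [[0.633, 0.462, -0.005]]
keeper_right scene [[0.555, -0.025, 0.124], [0.552, 0.122, 0.121]]
keeper_right top [[0.509, 0.119, 0.0], [0.558, -0.022, 0.12]]
filter_green scene [2.4 0.4 2.3] 0.74
filter_green scene [-60.2  -1.1   3.6] 0.38
filter_green top [-1.4 -0.7  0.5] 0.4
tongue_green scene [-59.9  -3.3   2.2] 0.51
tongue_green top [-60.5  -4.4   1.3] 0.52
tongue_green top [ 40.8 -40.2  67.7] 0.32
filter_yellow scene [-2.9 -0.8  1.6] 0.78
filter_yellow top [-2.6 -0.5  1.8] 0.51
tongue_yellow scene [-61.   -2.4   4.9] 0.58
tongue_yellow scene [  1.7  38.1 -48.6] 0.48
tongue_yellow top [-62.1   1.3   3.8] 0.58
filter_red scene [ 2.6 -1.2 -1.9] 0.63
filter_red top [-2.1  0.8  5.5] 0.81
tongue_red scene [-57.6  -1.4   0.3] 0.59
tongue_red top [-62.5  -1.6   4.5] 0.76
at [0.5523 0.1216 0.2033] yaw 1.596 twist total 0.0 tool shift after twist [0.0001 0.0007 0.0593]
```

Emit:
move_arm --increments '[{"dx":0,"dy":0,"dz":0.02,"twist":0,"jaw":-1},{"dx":0,"dy":0,"dz":0.02,"twist":0,"jaw":-1},{"dx":0,"dy":0,"dz":0.012,"twist":0,"jaw":-1},{"dx":0,"dy":0,"dz":0.003,"twist":0,"jaw":-1},{"dx":0,"dy":0,"dz":0.002,"twist":0,"jaw":-1},{"dx":0,"dy":0,"dz":0.001,"twist":0,"jaw":-1},{"dx":0,"dy":0,"dz":0,"twist":0,"jaw":-1},{"dx":0,"dy":0,"dz":0,"twist":0,"jaw":-1}]'

```text
t: 37.92
eef_pos: [0.5527, 0.1218, 0.1462]
ee_rot: [3.14, -0.001, 1.596]
force: [0.0, 0.2, -1.9]
width: 0.0119
gripper_force: 30.0
```

```bash
python3 - <<'E'
from h import *
plan(.559,.1217,.144,.025+np.pi/2); print(arm.get_state()['force'])
E
```

```text
at [0.5527 0.1218 0.1462] yaw 1.596 twist total 0.001 tool shift after twist [-0.0003  0.0063  0.0022]
[ 0.04699894  0.18367427 -1.8994793 ]
```

Emit:
move_arm --increments '[{"dx":0,"dy":0,"dz":0.001,"twist":0,"jaw":-1},{"dx":0,"dy":0,"dz":0.001,"twist":0,"jaw":-1},{"dx":0,"dy":0.002,"dz":0,"twist":0,"jaw":-1},{"dx":0,"dy":0.002,"dz":0,"twist":0,"jaw":-1},{"dx":0,"dy":0.001,"dz":0,"twist":0,"jaw":-1},{"dx":0,"dy":0,"dz":0,"twist":0,"jaw":-1}]'

```text
t: 38.42
eef_pos: [0.557, 0.1216, 0.1442]
ee_rot: [-3.141, 0.0, 1.596]
force: [-4.7, -0.1, 5.9]
width: 0.0119
gripper_force: 30.0
```

Emit:
move_arm --increments '[{"dx":0,"dy":0.001,"dz":0,"twist":0,"jaw":-1},{"dx":0,"dy":0.001,"dz":0,"twist":0,"jaw":-1},{"dx":0,"dy":0,"dz":0,"twist":0,"jaw":-1},{"dx":0,"dy":0,"dz":0,"twist":0,"jaw":-1}]'

```text
t: 38.75
eef_pos: [0.5585, 0.1216, 0.1442]
ee_rot: [-3.141, 0.0, 1.596]
force: [-6.6, -0.5, 8.4]
width: 0.0115
gripper_force: 30.0
```

Emit:
move_arm --increments '[{"dx":0,"dy":0.001,"dz":-0.0003,"twist":0,"jaw":-1},{"dx":0,"dy":0,"dz":0,"twist":0,"jaw":-1},{"dx":0,"dy":0,"dz":0,"twist":0,"jaw":-1}]'

```text
t: 39.0
eef_pos: [0.5586, 0.1215, 0.1442]
ee_rot: [-3.139, 0.0, 1.596]
force: [-9.9, 2.6, 9.7]
width: 0.0118
gripper_force: 30.0
```

Emit:
move_arm --increments '[{"dx":0,"dy":0.001,"dz":0,"twist":0,"jaw":-1},{"dx":0,"dy":0,"dz":0,"twist":0,"jaw":-1},{"dx":0,"dy":0,"dz":0,"twist":0,"jaw":-1}]'

```text
t: 39.25
eef_pos: [0.5587, 0.1215, 0.1442]
ee_rot: [-3.137, 0.001, 1.596]
force: [-14.1, 2.9, 13.4]
width: 0.012
gripper_force: 30.0
```

Emit:
move_arm --increments '[{"dx":0,"dy":0,"dz":0,"twist":0,"jaw":-0.35},{"dx":0,"dy":0,"dz":0,"twist":0,"jaw":-0.35},{"dx":0,"dy":0,"dz":0,"twist":0,"jaw":-0.35},{"dx":0,"dy":0,"dz":0,"twist":0,"jaw":-0.35},{"dx":0,"dy":0,"dz":-0.01,"twist":0,"jaw":-0.35},{"dx":0,"dy":0,"dz":-0.02,"twist":0,"jaw":-0.35},{"dx":0,"dy":0,"dz":-0.035,"twist":0,"jaw":-0.35},{"dx":0,"dy":0,"dz":-0.035,"twist":0,"jaw":-0.35},{"dx":0,"dy":0,"dz":-0.035,"twist":0,"jaw":-0.35},{"dx":0,"dy":-0.04,"dz":0,"twist":0,"jaw":-0.35},{"dx":0,"dy":-0.04,"dz":0,"twist":0,"jaw":-0.35},{"dx":0,"dy":-0.02,"dz":0,"twist":0,"jaw":-1}]'

```text
t: 40.25
eef_pos: [0.4585, 0.1185, 0.2796]
ee_rot: [3.141, -0.001, 1.595]
force: [-1.2, -0.3, -0.9]
width: 0.0255
gripper_force: 0.0
```

```bash
python3 - <<'E'
from h import *
s=snap('scene','s10');t=snap('top','t10')
c,si=np.cos(.025),np.sin(.025)
for n in('keeper','keeper_left','keeper_right','lever_knob'):
    for cam in('scene','top'):
        for d in arm.pinpoint(cam,n)[:2]:
            D=np.array(d['position'])-[.506,.1205,0]; print(n,cam,np.round([1000*(c*D[0]+si*D[1]),1000*(-si*D[0]+c*D[1]),1000*D[2]],1),round(d['score'],2))
P=[.53,.12,.06]; a=proj('scene',P).astype(int); 
cv2.imwrite('pics/v10.png',cv2.resize(s[a[1]-54:a[1]+54,a[0]-72:a[0]+72],(800,600),interpolation=cv2.INTER_CUBIC))
plan(.40,.341,.29,.025+np.pi/2)
E
```

```text
keeper scene [51.2 -3.2 60. ] 0.62
keeper top [48.9 -1.2 57.8] 0.47
keeper_left scene [-227.5 -446.5   -2.6] 0.55
keeper_left scene [51.1  1.2 57.2] 0.42
keeper_left top [-225.2 -440.3   -2. ] 0.28
keeper_right scene [  48.4 -148.3   65.2] 0.54
keeper_right scene [-56.6  36.2  52.4] 0.35
keeper_right top [  53. -143.   59.] 0.46
lever_knob scene [-52.9 218.3 164.7] 0.44
lever_knob top [-57.2 220.4 164.1] 0.36
at [0.4618 0.1193 0.2782] yaw 1.596 twist total -0.0 tool shift after twist [ 0.2232 -0.0562 -0.0118]
```

View pics/v10.png

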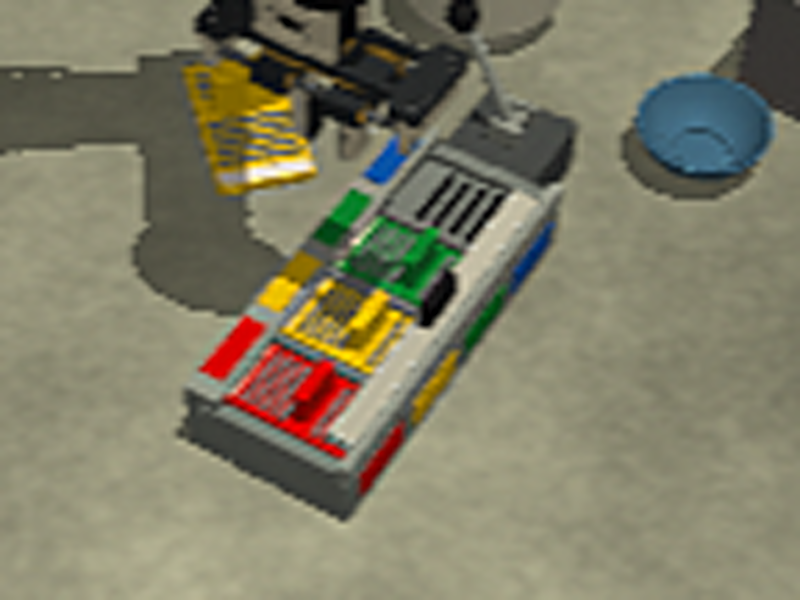

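The keeper lies across the far ends with its tab up at (438,298). I'll check it's flush using a rectified view of the z = 72 mm plane, where the bar top and fence top meet.

```bash
python3 - <<'E'
from h import *
c,si=np.cos(.025),np.sin(.025)
def rect(cam,f):
    q=[(.02,.17),(.02,-.17),(.10,-.17),(.10,.17)]; W=[np.array([.506+c*x-si*y,.1205+si*x+c*y,.072]) for x,y in q]
    src=np.float32([proj(cam,w) for w in W]); dst=np.float32([(0,299),(799,299),(799,0),(0,0)])
    return cv2.warpPerspective(cv2.imread(f),cv2.getPerspectiveTransform(src,dst),(800,300),flags=cv2.INTER_CUBIC)
A=rect('scene','pics/s10.png');B=rect('top','pics/t10.png')
cv2.imwrite('pics/v11.png',np.vstack([A,B]))
E
```

```text
(no output)
```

View pics/v11.png

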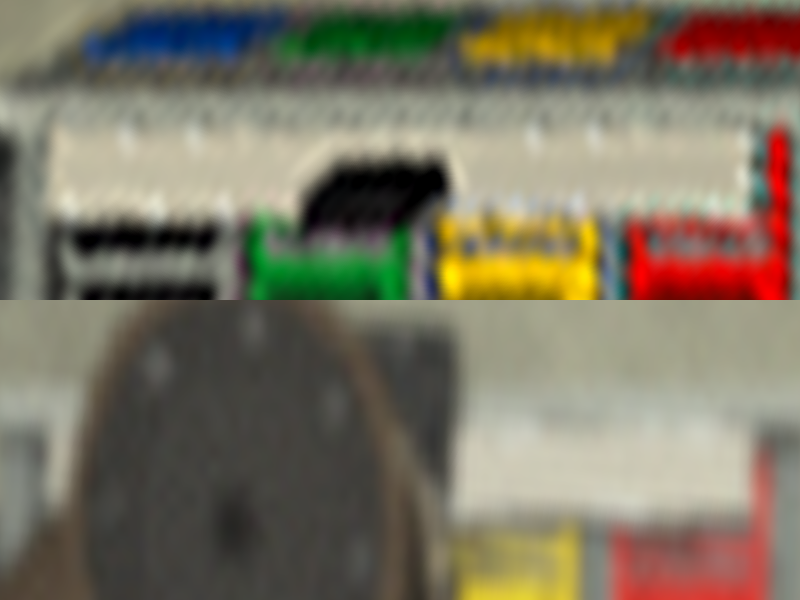

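In the rectified view the bar's far edge runs at row ~122-125 from one end to the other, against the fence strip (rows 85-122), so it's flush within about 1 mm. Its columns run 50-752 of 800, so it's centred. Next is the lever.

Emit:
move_arm --increments '[{"dx":0.037,"dy":-0.011,"dz":-0.002,"twist":0,"jaw":-1},{"dx":0.037,"dy":-0.011,"dz":-0.002,"twist":0,"jaw":-1},{"dx":0.037,"dy":-0.011,"dz":-0.002,"twist":0,"jaw":-1},{"dx":0.037,"dy":-0.011,"dz":-0.002,"twist":0,"jaw":-1},{"dx":0.037,"dy":-0.011,"dz":-0.002,"twist":0,"jaw":-1},{"dx":0.037,"dy":-0.011,"dz":0,"twist":0,"jaw":-1},{"dx":0,"dy":0,"dz":0,"twist":0,"jaw":-1},{"dx":0,"dy":0,"dz":0,"twist":0,"jaw":-1}]'

```text
t: 41.42
eef_pos: [0.3892, 0.3414, 0.2878]
ee_rot: [-3.141, 0.001, 1.599]
force: [-0.9, -0.1, -1.3]
width: 0.0006
gripper_force: 0.0
```

```bash
python3 - <<'E'
from h import *
s=snap('scene','s12');t=snap('top','t12')
for n in('lever_knob',):
    for cam in('scene','top'): print(n,cam,[np.round(d['position'],3).tolist() for d in arm.pinpoint(cam,n)[:2]],[np.round(d['position'],3).tolist() for d in arm.find_in(cam,n)[:2]])
c,si=np.cos(.025),np.sin(.025)
for n in('keeper','keeper_left','keeper_right'):
    for cam in('scene','top'):
        for d in arm.pinpoint(cam,n)[:2]:
            D=np.array(d['position'])-[.506,.1205,0]; print(n,cam,np.round([1000*(c*D[0]+si*D[1]),1000*(-si*D[0]+c*D[1]),1000*D[2]],1),round(d['score'],2))
plan(.3905,.3398,.221,.025+np.pi/2); print(arm.get_state()['width'])
E
```

```text
lever_knob scene [[0.446, 0.339, 0.165]] [[0.469, 0.334, 0.133]]
lever_knob top [[0.439, 0.339, 0.166], [0.446, 0.077, 0.056]] [[0.47, 0.337, 0.127], [0.481, 0.206, 0.063]]
keeper scene [ 271.9 -245.6    1.2] 0.59
keeper scene [51.5 -1.  57.6] 0.49
keeper top [51.2 -2.9 56.7] 0.59
keeper top [ -55.2 -666.7    0.8] 0.36
keeper_left scene [ 49.5 146.7  57.8] 0.85
keeper_left top [ 48.7 150.4  60.2] 0.77
keeper_right scene [  49.8 -147.4   63.4] 0.61
keeper_right top [  53.2 -143.1   58.3] 0.72
keeper_right top [   1.7 -121.1   47.7] 0.37
at [0.3898 0.3393 0.2887] yaw 1.596 twist total -0.0 tool shift after twist [0.0005 0.0007 0.0677]
0.0006583215416642987
```

Before pushing the lever I'll check both keeper ends numerically.

```bash
python3 - <<'E'
from h import *
c,si=np.cos(.025),np.sin(.025)
for cam,f in(('scene','pics/s12.png'),('top','pics/t12.png')):
    im=cv2.imread(f).astype(np.float32); rows=[]
    for y in np.arange(-.14,.145,.02):
        if abs(y)<.045: continue
        xs=np.arange(.025,.095,.001); pr=[]
        for x in xs:
            u=proj(cam,[.506+c*x-si*y,.1205+si*x+c*y,.072]).astype(np.float32)
            p=cv2.remap(im,u[:1].reshape(1,1),u[1:].reshape(1,1),1)[0,0]; pr.append(p[2]-p[0])
        pr=cv2.GaussianBlur(np.float32(pr).reshape(-1,1),(1,7),0).ravel(); m=pr[(xs>.047)&(xs<.056)].mean()
        base=pr[(xs>.071)&(xs<.075)].mean(); k=np.where((xs>.055)&(pr<(m+base)/2))[0]
        rows.append((round(y*1000),round(float(m-base)),int(xs[k[0]]*1000) if len(k) else None))
    print(cam,rows)
E
```

```text
scene [(-140, 17, 67), (-120, 15, 67), (-100, 17, 68), (-80, 17, 65), (-60, 17, 65), (60, 19, 66), (80, 17, 66), (100, 16, 66), (120, 18, 65), (140, 17, 66)]
top [(-140, 10, 66), (-120, 11, 64), (-100, 10, 65), (-80, 11, 66), (-60, 11, 63), (60, 10, 65), (80, 13, 65), (100, 10, 62), (120, 13, 65), (140, 10, 66)]
```

Both ends of the bar read 65-67 mm, against the fence face. Now I'll go down behind the knob and push.

Emit:
move_arm --increments '[{"dx":0.0005,"dy":0,"dz":0.03,"twist":0,"jaw":-1},{"dx":0,"dy":0,"dz":0.03,"twist":0,"jaw":-1},{"dx":0,"dy":0,"dz":0.0075,"twist":0,"jaw":-1},{"dx":0,"dy":0.01,"dz":0,"twist":0,"jaw":-1},{"dx":0,"dy":0.012,"dz":0,"twist":0,"jaw":-1},{"dx":0,"dy":0.012,"dz":0,"twist":0,"jaw":-1},{"dx":0,"dy":0.012,"dz":0,"twist":0,"jaw":-1},{"dx":0,"dy":0.012,"dz":0,"twist":0,"jaw":-1},{"dx":0,"dy":0.012,"dz":0,"twist":0,"jaw":-1},{"dx":0,"dy":0,"dz":0,"twist":0,"jaw":-1}]'

```text
t: 42.85
eef_pos: [0.4623, 0.3422, 0.2219]
ee_rot: [3.14, -0.001, 1.595]
force: [-3.2, 2.2, 3.7]
width: 0.0006
gripper_force: 2.0
```

Emit:
move_arm --increments '[{"dx":0,"dy":0.01,"dz":0,"twist":0,"jaw":-1},{"dx":0,"dy":0.01,"dz":0,"twist":0,"jaw":-1},{"dx":0,"dy":0.01,"dz":0,"twist":0,"jaw":-1},{"dx":0,"dy":0.01,"dz":0,"twist":0,"jaw":-1},{"dx":0,"dy":0.008,"dz":0,"twist":0,"jaw":-1},{"dx":0,"dy":0,"dz":0,"twist":0,"jaw":-1},{"dx":0,"dy":0,"dz":0,"twist":0,"jaw":-1}]'

```text
t: 43.43
eef_pos: [0.5076, 0.3427, 0.2202]
ee_rot: [-3.14, 0.001, 1.595]
force: [-3.9, 0.1, -1.2]
width: 0.0004
gripper_force: 2.1
```

Emit:
move_arm --increments '[{"dx":0,"dy":0.003,"dz":0,"twist":0,"jaw":-1},{"dx":0,"dy":0.003,"dz":0,"twist":0,"jaw":-1},{"dx":0,"dy":0,"dz":0,"twist":0,"jaw":-1},{"dx":0,"dy":0,"dz":0,"twist":0,"jaw":-1}]'

```text
t: 43.77
eef_pos: [0.5128, 0.3427, 0.2204]
ee_rot: [-3.14, 0.001, 1.596]
force: [-5.2, -0.5, -3.0]
width: -0.0001
gripper_force: 2.4
```

```bash
python3 - <<'E'
from h import *
s=snap('scene','s13');t=snap('top','t13')
c,si=np.cos(.025),np.sin(.025)
for cam in('scene','top'):
    for d in arm.pinpoint(cam,'lever_knob')[:2]:
        D=np.array(d['position'])-[.506,.1205,0]; L=np.array([c*D[0]+si*D[1],-si*D[0]+c*D[1],D[2]]); print(cam,(1000*L).round(1),'angle',np.arctan2(L[0],L[2]-.066)+.5)
print(arm.get_state()['eef_pos'],arm.get_state()['force'])
a=proj('scene',[.51,.34,.13]).astype(int);cv2.imwrite('pics/v13.png',cv2.resize(s[max(a[1]-45,0):a[1]+45,a[0]-60:a[0]+60],(800,600),interpolation=cv2.INTER_CUBIC))
E
```

```text
scene [-129.5  408.3   -3.8] angle -1.5650395050798855
scene [ 44.9 220.4 170.4] angle 0.906361653312429
[0.51257287 0.34267811 0.22042846] [-5.78664623  0.1425705  -2.59692109]
```

Emit:
move_arm --increments '[{"dx":0,"dy":0.003,"dz":0,"twist":0,"jaw":-1},{"dx":0,"dy":0.002,"dz":0,"twist":0,"jaw":-1},{"dx":0,"dy":0.002,"dz":0,"twist":0,"jaw":-1},{"dx":0,"dy":0,"dz":0,"twist":0,"jaw":-1},{"dx":0,"dy":0,"dz":0,"twist":0,"jaw":-1}]'

```text
t: 44.38
eef_pos: [0.5193, 0.3429, 0.2201]
ee_rot: [-3.139, 0.001, 1.596]
force: [-6.2, 0.2, -3.2]
width: 0.0005
gripper_force: 3.1
```

Emit:
move_arm --increments '[{"dx":0,"dy":0.002,"dz":0,"twist":0,"jaw":-1},{"dx":0,"dy":0.002,"dz":0,"twist":0,"jaw":-1},{"dx":0,"dy":0,"dz":0,"twist":0,"jaw":-1},{"dx":0,"dy":0,"dz":0,"twist":0,"jaw":-1}]'

```text
t: 44.72
eef_pos: [0.523, 0.3428, 0.2197]
ee_rot: [-3.138, 0.002, 1.596]
force: [-7.6, 0.3, -5.1]
width: 0.0005
gripper_force: 3.5
```

Emit:
move_arm --increments '[{"dx":0,"dy":0.002,"dz":0,"twist":0,"jaw":-1},{"dx":0,"dy":0,"dz":0,"twist":0,"jaw":-1},{"dx":0,"dy":0,"dz":0,"twist":0,"jaw":-1}]'

```text
t: 44.97
eef_pos: [0.5245, 0.3428, 0.2196]
ee_rot: [-3.137, 0.002, 1.596]
force: [-9.3, 0.6, -4.0]
width: 0.0004
gripper_force: 4.5
```

Emit:
move_arm --increments '[{"dx":0,"dy":0.002,"dz":0,"twist":0,"jaw":-1},{"dx":0,"dy":0,"dz":0,"twist":0,"jaw":-1},{"dx":0,"dy":0,"dz":0,"twist":0,"jaw":-1}]'

```text
t: 45.22
eef_pos: [0.5252, 0.3428, 0.2193]
ee_rot: [-3.135, 0.003, 1.596]
force: [-15.4, 0.2, -0.9]
width: 0.0005
gripper_force: 7.5
```

```bash
python3 - <<'E'
from h import *
s=snap('scene','s14');t=snap('top','t14')
c,si=np.cos(.025),np.sin(.025)
for cam in('scene','top'):
    for d in arm.pinpoint(cam,'lever_knob')[:3]:
        D=np.array(d['position'])-[.506,.1205,0]; L=np.array([c*D[0]+si*D[1],-si*D[0]+c*D[1],D[2]]); print(cam,(1000*L).round(1),'angle',np.arctan2(L[0],L[2]-.066)+.5)
print(arm.get_state()['eef_pos'],arm.get_state()['force'])
E
```

```text
scene [ 59.  219.5 165.2] angle 1.0365949931122875
[0.52519833 0.3427716  0.21936072] [-15.26155287   0.75115085  -2.08621954]
```

The force jumped to 15 N and the angle reads about 1.0, so the lever is at its stop. I'm backing off to let it return.

Emit:
move_arm --increments '[{"dx":0,"dy":-0.01,"dz":0,"twist":0,"jaw":-1},{"dx":0,"dy":-0.018,"dz":0,"twist":0,"jaw":-1},{"dx":0,"dy":-0.018,"dz":0,"twist":0,"jaw":-1},{"dx":0,"dy":-0.018,"dz":0,"twist":0,"jaw":-1},{"dx":0,"dy":-0.018,"dz":0,"twist":0,"jaw":-1},{"dx":0,"dy":-0.018,"dz":0,"twist":0,"jaw":-1},{"dx":0,"dy":-0.018,"dz":0,"twist":0,"jaw":-1},{"dx":0,"dy":-0.02,"dz":0,"twist":0,"jaw":-1},{"dx":0,"dy":-0.02,"dz":0,"twist":0,"jaw":-1},{"dx":0,"dy":0,"dz":-0.03,"twist":0,"jaw":-1},{"dx":0,"dy":0,"dz":-0.04,"twist":0,"jaw":-1},{"dx":0,"dy":0,"dz":-0.04,"twist":0,"jaw":-1}]'

```text
t: 46.42
eef_pos: [0.3705, 0.3394, 0.3332]
ee_rot: [3.14, -0.0, 1.597]
force: [0.3, 2.1, 0.3]
width: 0.0004
gripper_force: 0.0
```

```bash
python3 - <<'E'
from h import *
s=snap('scene','s15');t=snap('top','t15')
inbay('green',.041); inbay('yellow',-.041); inbay('red',-.123)
c,si=np.cos(.025),np.sin(.025)
for n in('lever_knob','keeper_left','keeper_right'):
  for cam in('scene','top'):
    for d in arm.pinpoint(cam,n)[:1]:
        D=np.array(d['position'])-[.506,.1205,0]; L=np.array([c*D[0]+si*D[1],-si*D[0]+c*D[1],D[2]]); print(n,cam,(1000*L).round(1),'angle',(np.arctan2(L[0],L[2]-.066)+.5).round(2))
print(arm.get_state()['eef_pos'],arm.get_state()['force'])
a=proj('scene',[.52,.18,.08]).astype(int);cv2.imwrite('pics/v15.png',cv2.resize(s[a[1]-60:a[1]+60,a[0]-80:a[0]+80],(800,600),interpolation=cv2.INTER_CUBIC))
E
```

```text
filter_green scene [-61.   -2.4  -0.5] 0.72
filter_green scene [ 1.6 -0.9  2.4] 0.66
filter_green top [-3.4  1.4 -0.1] 0.52
tongue_green scene [-57.   -3.2   4.9] 0.77
tongue_green top [-58.    0.4   1.4] 0.87
filter_yellow scene [ 1.  -1.1  1.1] 0.54
filter_yellow top [ 0.1 -1.   1.6] 0.51
tongue_yellow scene [-60.   -1.5   3.4] 0.74
tongue_yellow top [ 0.7 81.7 -0.5] 0.73
tongue_yellow top [-63.9   0.6   4.5] 0.67
filter_red scene [ 0.2 -0.4  2.3] 0.81
filter_red top [2.2 1.6 1.4] 0.7
tongue_red scene [-57.8   0.5   0. ] 0.7
tongue_red top [-58.   -1.4   6.5] 0.64
lever_knob scene [ 46.8 146.   60.3] angle 2.19
lever_knob top [ 0.7 -0.8  0.6] angle 3.63
keeper_left top [ 54.4 149.2  62.2] angle 2.14
keeper_right scene [  52.2 -148.5   61.8] angle 2.15
keeper_right top [  52.  -145.7   61.1] angle 2.16
[0.37068872 0.33956227 0.33106682] [-0.33808859 -0.4093142   0.93593174]
```

View pics/v15.png

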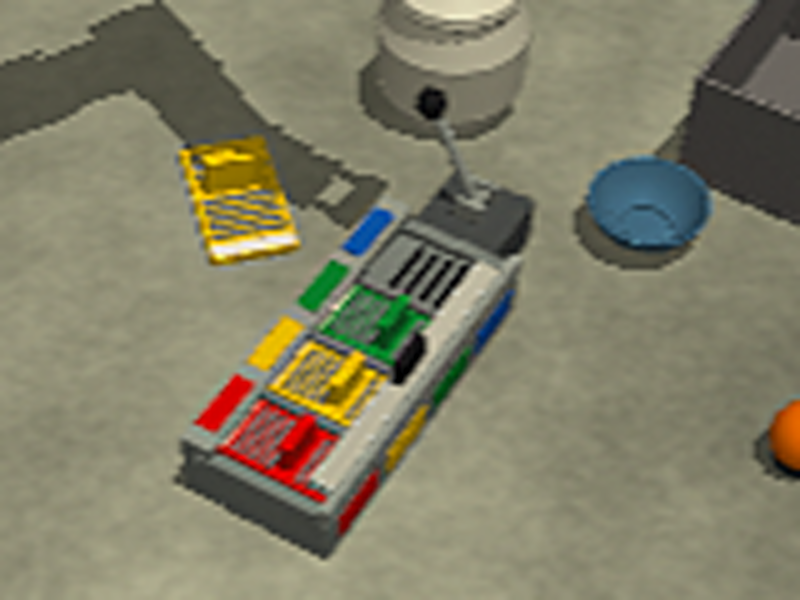

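The picture shows all three cartridges flat in their bays, with the keeper flush along the fence and its tab at (408,355). The lever knob is back at rest at (430,100), and the arm is clear of everything. Handing in.

```bash
python3 -c "
from station import arm
print(arm.job_done())"
```

```text
the job is handed in; nothing more can be done
None
```

I handed the job in at about 47 s on the clock: yellow, green and red cartridges are seated (no blue was present), the keeper is flush to the fence, and the lever went to its stop and sprang back. I saw no faults in the final check, but the hand-in returned no verdict.

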